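# Make up the sight-port repair kit

## Task

Make up the repair kit for the large sight port in the blue tray: put the large black sealing ring over the post onto its round seat, then the flanged steel collar over the same post, flange down, flat on top of the ring; lay the brass cock with the T handle lengthwise in the oblong bay, and set the large gauge down, dial up, flat in the square bay, without dropping it. The small ring, the small gauge and the cock with the flat lever do not belong: leave them where they lie.

Things in the scene. Friction and masses are not known exactly. Their poses are not given: they have to be found in the camera images.
- ring_c (a point): The large sealing ring, to be kitted: flat black ring of stiff rubber lying on the bench, outside diameter 58 mm, hole 30 mm, 12 mm thick. Point at the centre of its hole, half-way up (6 mm over its underside); z up.
- flange_c (a point): The flanged steel collar, to be kitted: a round flange of 68 mm diameter, 8 mm thick, at the bottom, carrying an upright neck of 40 mm outside diameter; 40 mm high over all, with a 30 mm bore right through. Point on its axis, half-way up (20 mm over its underside); z up along the neck.
- gauge_c (a point): The large pressure gauge, to be kitted: a dark steel drum of 62 mm diameter and 40 mm height lying on its back, white dial upward. Point at its centre, half-way up (20 mm over its underside); z up out of the dial.
- cock_c (a point): The brass drain cock with the T handle, to be kitted: pipe body 84 mm long (x), 30 mm wide (y), 30 mm high, flat underneath; above its middle, on a short stem, a crossbar 54 mm long along x, 10 mm wide along y, 12 mm high. 56 mm high over all. Point at the centre, half-way up (28 mm); the crossbar's centre is 22 mm straight above it. Held by the crossbar it hangs level.
- ring_small_c (a point): Look-alike, stays where it is: the small sealing ring, black, outside diameter 38 mm, hole 18 mm, 12 mm thick, flat on the bench. Point at its centre, half-way up.
- gauge_small_c (a point): Look-alike, stays where it is: the small pressure gauge, same make as the large one but 42 mm in diameter, 40 mm high, dial up. Point at its centre, half-way up.
- cock_lever_c (a point): Look-alike, stays where it is: a brass cock with the same body as the other (84 mm by 30 mm), but with a flat steel lever 60 mm long lying off to one side (+x, from 8 mm behind the middle to 52 mm ahead of it) in place of the T handle; 51 mm high. Point at its centre, half-way up (25.5 mm).
- post_stand: Fixed stand in the blue tray: 70 mm square base, on it a round seat (48 mm diameter, top 24 mm over the origin) with an upright tapered post, 14 mm diameter, tip 50 mm over the origin. Origin: centre of the underside, 3 mm above the bench; z up. The tray (360 by 134 mm, rim 13 mm above the bench) holds three places in a row, 112 mm apart, which swap from start to start.
- gauge_bay: Fixed square aluminium bay in the tray, open on top: 94 by 94 mm outside, 88 by 88 mm inside, walls 3 mm, inner floor 3 mm over the origin, rim 11 mm over the origin. Origin: centre of its underside, 3 mm above the bench; x and y along its sides, x along the tray's length.
- cock_bay: Fixed oblong aluminium bay in the tray, open on top: 110 mm (x) by 62 mm (y) outside, 104 by 56 mm inside, walls 3 mm, inner floor 3 mm over the origin, rim 11 mm over the origin. Origin: centre of its underside, 3 mm above the bench; x along its long side, which is the tray's length.

How it is judged:
By the outcome, as a careful person would: the job done as asked, in the order asked, and still so for the second after the job is handed in, with the robot touching nothing.
It also fails if it takes over 115 s, if anything falls off the work surface, if the arm or the gripper's body presses on something with over 40 N, if the wrist force passes 120 N, or if a joint passes its speed limit or range.

## Robot

A 6-joint arm with a two-finger parallel gripper is mounted at the origin on the work surface. World frame = base frame: x ahead of the robot, y to its left, z up, the work surface at z = 0. Lengths are in m, angles in rad, forces in N, time in s.
With the tool pointing down it reaches from about 0.325 to 0.9 m from the base axis. Payload 6.1 kg.
Tool frame: the origin (TCP) lies at the very end of the fingers, on their centre line; the grasp point (between the pads) lies bot.tcp_to_grasp behind it (bot.tcp_to_grasp is the distance from the TCP to the grasp point, in m); y points along the fingers, x is the direction in which the jaws open and shut, and the axes are right-handed (so a half turn about y gives the same grasp; the last joint's range is limited). The gripper opens to 87 mm and grips with 3 to 60 N. Pads are 19 mm wide; open, the fingers measure 117 mm over their backs; the gripper's body (75 mm by 190 mm) begins 51 mm behind the grasp point.
Start: joints at [1.188, 0.22, 1.526, -0, 1.395, -0.126], TCP at [0.159, 0.604, 0.223] pointing down, gripper open.
Joint ranges: [-2.98, 2.98], [-0.91, 2.08], [0.09, 2.57], [-1.24, 4.39], [0.2, 2.65], [-2.68, 2.68]. Speed limits (rad/s): [2.57, 2.57, 3.01, 3.14, 3.14, 3.14].

## Interface

Orientations are given as a 3x3 rotation matrix whose columns are the frame's x, y, z axes.
In Python, from workcell import sensors, optics, job, bot gives the robot as it stands.
- The arm moves only by the tool drive_tool, never from a script. Its argument "commands" is a list that holds one entry, the list of rows, each a list of 5 numbers: the closure, from 0 (fully open) to 1 (shut), then the shift along the world's x, y, z in mm, then the turn about the world's z in rad. In form: [[[claw, tx, ty, tz, turn], ...]]. A call has 1 to 20 rows; each row shifts and turns the pose as measured when the row begins; what a row does not reach is not made up. A row lasts 1/10 s, in which the tool goes at most 50 mm and 8.59 degrees, less where a joint would pass 70% of its speed; a pose out of reach is approached as far as the arm can. A call with a gripper value outside its range is refused whole. The fingers move at their own pace and stop on an object; "newtons" is the grip in N (left out, the last holds). Time passes only in rows, so rows that do not move let the fingers close. It gives the time, the measured TCP pose, the force and the opening at its end, in the units of the state.
- sensors.sense(): the state, without advancing time (a new reading comes with each control period).
- optics.capture(name): name is "side" or "top" or "wrist"; returns a dict with "img" (420x560x3 uint8, red, green, blue), "fx", "fy", "cx", "cy" (pixels), "dist_coeffs" ([k1, k2, p1, p2, k3] as OpenCV has them; the pictures are not rectified), "R" (3x3) and "t" (3): a world point X has camera coordinates R X + t; the wrist camera has in their place "mount" (4x4, takes a point from camera to tool coordinates, whose origin is the TCP and whose axes are the tool frame's). Camera axes: x right, y down, z forward; pixel columns grow to the right and rows downward; lengths in m; the calibration is good to about 2 mm. A picture is of the moment at which its call begins: read the wrist's pose just before it. There is no depth.
- job.finish_job(): hands the job in, once; it reports no verdict.
The state is a dict: "t": time; "joint_pos": joint angles; "qvel": joint speeds; "joint_efforts": joint torques, N m; "tcp_pos": TCP position; "eef_rot": TCP orientation; "contact_force": force on the tool from outside, world axes, zero at the start; "ft_torque": the same for the moment, N m; "finger_gap": opening from 0.0 (shut) to 1.0 (fully open).
Only numpy, scipy, OpenCV 4.12 (cv2) and the standard library are available. Lean on these libraries where they do the work, as an engineer would, in place of code of your own. Each camera call takes 0.05 s, during which the arm holds its last target.

## Working session

There is one attempt and no reset: what is moved stays moved. The work goes in short steps, Python scripts to look and compute and a tool call to move; the robot and the scene stay as the last step left them, time stands still between calls to the robot, and variables do not carry over. Pictures are saved under pics/ and viewed, and the job is handed in when it is done.

Besides the shell and the picture viewer there is one more tool, called after "Call:" by a JSON object that holds its "api" and its "payload", one argument or row to a line. drive_tool: Moves the arm, as the interface text tells. Its arguments: {"type":"object","properties":{"commands":{"type":"array","items":{"type":"array","items":{"type":"array","items":{"type":"number"}}}},"newtons":{"type":"number"}},"required":["commands"]}

```bash
ls; mkdir -p pics; python3 - <<'E'
from workcell import sensors, optics, job, bot
import cv2
s=sensors.sense();print(s, bot.tcp_to_grasp)
for n in ["top","side","wrist"]:
    c=optics.capture(n);cv2.imwrite(f"pics/{n}0.png",c["img"][:,:,::-1])
    print(n,{k:v for k,v in c.items() if k!="img"})
E
```

```text
pics
{'t': 0.0, 'joint_pos': array([ 1.18789532e+00,  2.21199894e-01,  1.52759746e+00, -2.65715803e-05,
        1.39471500e+00, -1.26106471e-01]), 'qvel': array([-0.00103716, -0.00025867,  0.00206852,  0.00256533, -0.00015114,
       -0.00038636]), 'joint_efforts': array([-1.25625695e-03, -4.94592476e+01, -3.87386513e+01,  6.99637877e-02,
        5.66013157e-02, -1.55401126e-04]), 'tcp_pos': array([0.1585218 , 0.60392292, 0.22146074]), 'eef_rot': array([[ 2.53976319e-01, -6.92959259e-04, -9.67210189e-01],
       [ 9.67208556e-01, -1.79046013e-03,  2.53977173e-01],
       [-1.90774712e-03, -9.99998157e-01,  2.15501650e-04]]), 'contact_force': array([-0.26318352, -0.23555118,  0.0418854 ]), 'ft_torque': array([-0.00949677,  0.02255164,  0.01167495]), 'finger_gap': 0.9978288413460832} 0.0187
top {'fx': 510.76465603207487, 'fy': 510.76465603207487, 'cx': 272.40913073983995, 'cy': 204.35929382949232, 'dist_coeffs': array([-0.11627174,  0.        ,  0.        ,  0.        ,  0.        ]), 'R': array([[ 0.02091898, -0.99919565,  0.03421175],
       [-0.99712364, -0.02334451, -0.07210743],
 
[... 353 characters left out ...]
      [-0.32593193, -0.58443006, -0.74310826],
       [ 0.36513488,  0.64721897, -0.66916674]]), 't': array([-0.49363862,  0.18275457,  0.91314998])}
wrist {'fx': 299.61705490000895, 'fy': 299.61705490000895, 'cx': 279.06839658387673, 'cy': 206.56213503488578, 'dist_coeffs': array([-0.05791624,  0.        ,  0.        ,  0.        ,  0.        ]), 'mount': array([[ 9.99999882e-01,  2.34561434e-04,  4.24592278e-04,
         2.07811260e-04],
       [-3.38823925e-04, -2.88620504e-01,  9.57443518e-01,
        -1.62267818e-01],
       [ 3.47125362e-04, -9.57443549e-01, -2.88620391e-01,
         7.92711823e-02],
       [ 0.00000000e+00,  0.00000000e+00,  0.00000000e+00,
         1.00000000e+00]])}
```

View pics/top0.png

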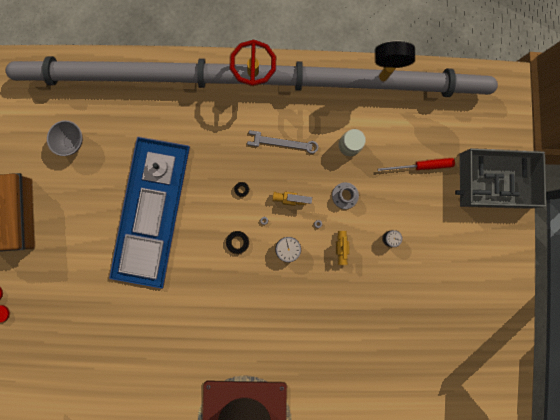

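View pics/side0.png

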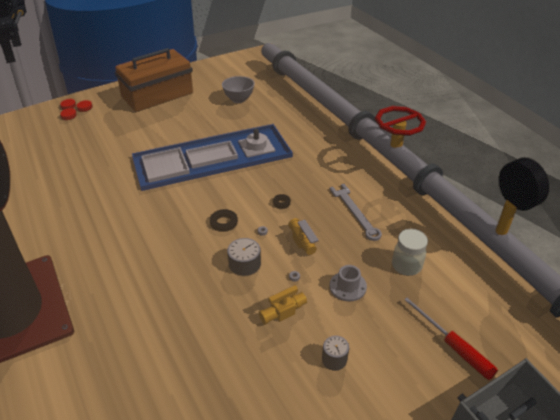

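View pics/wrist0.png

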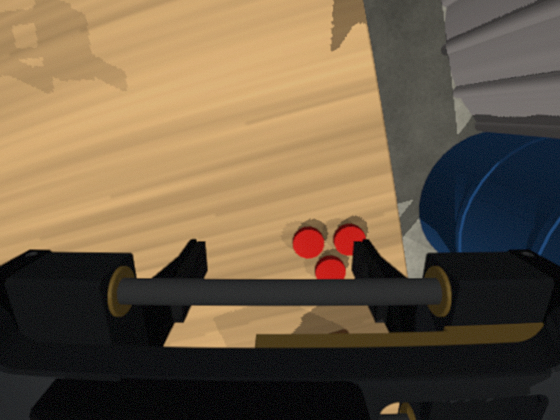

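The top view shows the large ring near (237,242), large gauge (288,248), T cock (342,248), collar (345,196), and the tray centred about (150,212) with post (155,168), cock bay (150,212) and gauge bay (141,257). The small ring (241,189), lever cock (290,199) and small gauge (392,239) are decoys. The side view agrees.

```bash
cat > h.py <<'E'
import numpy as np, cv2
from workcell import sensors, optics
def KD(c): return np.array([[c["fx"],0,c["cx"]],[0,c["fy"],c["cy"]],[0,0,1.]]), np.array(c["dist_coeffs"])
def pose(c,s=None):
    if "R" in c: return c["R"],np.array(c["t"])
    M=np.eye(4);M[:3,:3]=s["eef_rot"];M[:3,3]=s["tcp_pos"]
    W=M@c["mount"]; R=W[:3,:3].T; return R,-R@W[:3,3]
def ray(c,p,z,s=None):
    """pixels -> world pts on plane z"""
    K,D=KD(c);R,t=pose(c,s)
    u=cv2.undistortPoints(np.float64(p).reshape(-1,1,2),K,D).reshape(-1,2)
    d=np.c_[u,np.ones(len(u))]@R; o=-R.T@t
    return o+d*((z-o[2])/d[:,2])[:,None]
def proj(c,X,s=None):
    K,D=KD(c);R,t=pose(c,s)
    return cv2.projectPoints(np.float64(X).reshape(-1,1,3),cv2.Rodrigues(R)[0],t,K,D)[0].reshape(-1,2)
def crop(c,x0,y0,x1,y1,name,k=4):
    im=cv2.resize(c["img"][y0:y1,x0:x1,::-1],None,fx=k,fy=k,interpolation=cv2.INTER_CUBIC);cv2.imwrite("pics/"+name,im)
E
python3 - <<'E'
from h import *
c=optics.capture("top");crop(c,100,130,200,295,"t1.png",3.6);crop(c,220,170,410,275,"t2.png",4)
c=optics.capture("side");crop(c,125,115,300,190,"s1.png",4.5);crop(c,200,180,380,375,"s2.png",3)
E
```

```text
(no output)
```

View pics/t1.png

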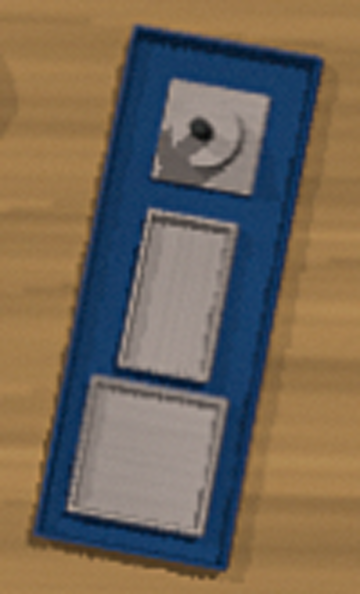

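View pics/t2.png

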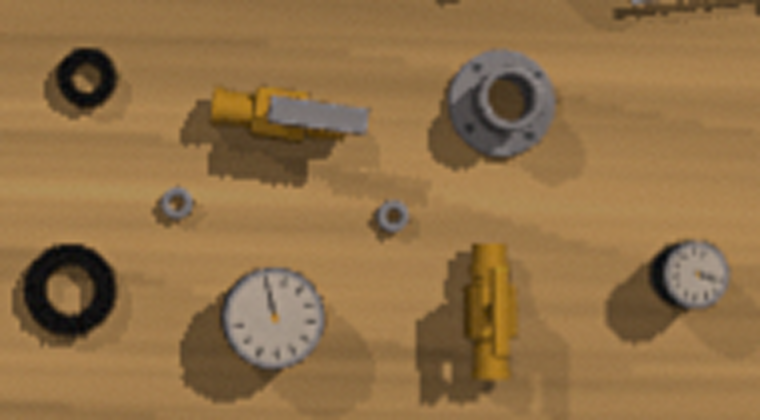

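View pics/s2.png

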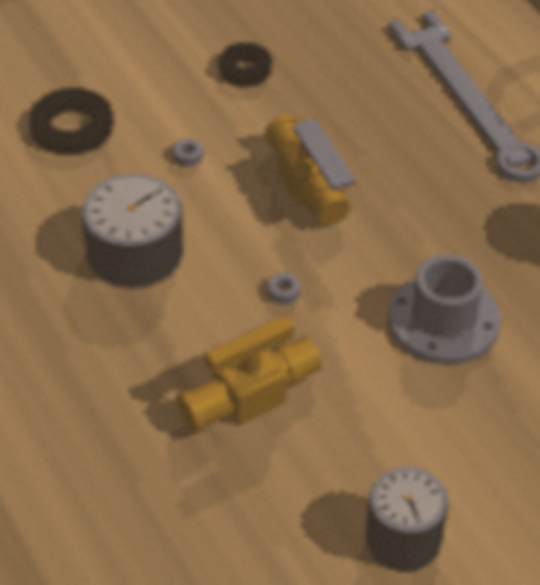

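View pics/s1.png

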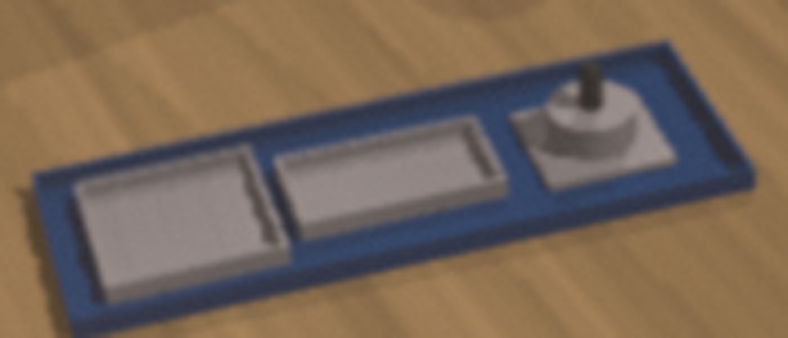

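```bash
cat > m.py <<'E'
from h import *
def blob(mask,x0,y0,x1,y1):
    m=np.zeros_like(mask);m[y0:y1,x0:x1]=mask[y0:y1,x0:x1]
    n,l,st,ce=cv2.connectedComponentsWithStats(m.astype(np.uint8));i=1+st[1:,4].argmax()
    cs,_=cv2.findContours((l==i).astype(np.uint8),cv2.RETR_EXTERNAL,cv2.CHAIN_APPROX_NONE)
    return cv2.convexHull(max(cs,key=len)).reshape(-1,2).astype(float),st[i]
def fit(c,h,z):
    w=ray(c,h,z)[:,:2]; cen,(a,b),ang=cv2.minAreaRect((w*1000).astype(np.float32))
    ell=cv2.fitEllipse((w*1000).astype(np.float32)) if len(w)>=5 else None
    return cen,(a,b),ang,ell
E
python3 - <<'E'
from m import *
np.set_printoptions(precision=1,suppress=True)
for n in ["top","side"]:
    c=optics.capture(n);im=c["img"];hsv=cv2.cvtColor(im,cv2.COLOR_RGB2HSV);H,S,V=[hsv[...,i].astype(int) for i in range(3)]
    B=dict(top=dict(tray=(100,130,200,295),ring=(222,225,253,260),rs=(230,178,252,200),gauge=(272,230,302,266),cock=(328,228,352,268),coll=(328,180,362,212)),
           side=dict(tray=(125,115,300,190),ring=(205,203,242,232),rs=(270,192,294,210),gauge=(224,235,266,275),cock=(256,283,310,325),coll=(325,262,370,300)))[n]
    masks=dict(tray=((H>100)&(H<130)&(S>120)),ring=V<45,rs=V<45,gauge=(S<60)&(V>80),cock=(H>15)&(H<30)&(S>185),coll=(S<75))
    zs=dict(tray=.013,ring=.012,rs=.012,gauge=.04,cock=.03,coll=.008)
    for k,b in B.items():
        h,st=blob(masks[k],*b); f=fit(c,h,zs[k])
        print(n,k,st,"rect",np.round(f[0],1),np.round(f[1],1),round(f[2],1),"ell",[np.round(x,1) for x in f[3]])
E
```

```text
top tray [ 110  138   79  150 4006] rect [514.7 245.7] [133.3 357.2] 81.1 ell [array([515.6, 243.4]), array([200.4, 425.8]), np.float64(81.0)]
top ring [226 232  23  22 262] rect [445.1  26. ] [52.3 52.2] 46.4 ell [array([444.8,  26.4]), array([53.7, 54.9]), np.float64(19.2)]
top rs [234 182  15  15 114] rect [577.2  18.8] [31.7 33.4] 46.5 ell [array([576.6,  19.2]), array([34.4, 35.1]), np.float64(76.5)]
top gauge [276 237  25  25 480] rect [430.9 -98.4] [57.9 58.1] 1.1 ell [array([430.7, -98.6]), array([59. , 59.5]), np.float64(61.2)]
top cock [336 231  13  34 342] rect [ 436.9 -231.6] [80.8 29.7] 0.8 ell [array([ 437.8, -231.3]), array([31.3, 94.4]), np.float64(91.2)]
top coll [332 182  27  27 483] rect [ 568.3 -241.4] [65.1 66.1] 27.5 ell [array([ 567.8, -241.1]), array([66.4, 67.1]), np.float64(34.7)]
side tray [258 131  28  28 200] rect [659.1 202.9] [114.8  60.6] 56.3 ell [array([635.7, 217.8]), array([111.2, 158.5]), np.float64(73.5)]Traceback (most recent call last):
  File "<stdin>", line 10, in <module>
  File "m.py", line 4, in blob
    n,l,st,ce=cv2.connectedComponentsWithStats(m.astype(np.uint8));i=1+st[1:,4].argmax()
                                                                       ~~~~~~~~~~~~~~~^^
ValueError: attempt to get argmax of an empty sequence
```

```bash
python3 - <<'E'
from m import *
P=dict(ring=(.445,.026,.012),gauge=(.431,-.0985,.04),cock=(.437,-.2316,.056),coll=(.568,-.2413,.04))
a=np.radians(-8.9);u=np.array([np.cos(a),np.sin(a)]);v=np.array([-u[1],u[0]]);C=np.array([.5147,.2457])
P["post"]=(*(C+.112*u),.053);P["cb"]=(*C,.006);P["gb"]=(*(C-.112*u),.006);P["seat"]=(*(C+.112*u),.027)
cor=np.array([[*(C+sx*.18*u+sy*.067*v),.013] for sx,sy in [(1,1),(1,-1),(-1,-1),(-1,1)]])
print({k:np.round(x,4) for k,x in P.items()})
k=4
for n,bx in dict(top=[(100,130,200,280),(220,170,410,275)],side=[(125,115,300,190),(200,180,380,330)]).items():
    c=optics.capture(n)
    for i,b in enumerate(bx):
        im=cv2.resize(c["img"][b[1]:b[3],b[0]:b[2],::-1],None,fx=k,fy=k,interpolation=cv2.INTER_CUBIC)
        tr=lambda q:tuple(int(x) for x in ((q-np.array(b[:2])+.5)*k))
        for q in P.values():
            cv2.drawMarker(im,tr(proj(c,q)[0]),(0,255,0),0,12,1)
        rings=[((.445,.026,.012),.029),((.431,-.0985,.04),.031),((.568,-.2413,.008),.034),((.568,-.2413,.04),.020),(P["seat"],.024)]
        for q,r in rings:
            t=np.linspace(0,6.3,60);w=np.c_[q[0]+r*np.cos(t),q[1]+r*np.sin(t),0*t+q[2]]
            cv2.polylines(im,[np.array([tr(x) for x in proj(c,w)])],True,(0,0,255),1)
        cv2.polylines(im,[np.array([tr(x) for x in proj(c,cor)])],True,(0,0,255),1)
        cv2.imwrite(f"pics/v_{n}{i}.png",im)
E
```

```text
{'ring': array([0.445, 0.026, 0.012]), 'gauge': array([ 0.431 , -0.0985,  0.04  ]), 'cock': array([ 0.437 , -0.2316,  0.056 ]), 'coll': array([ 0.568 , -0.2413,  0.04  ]), 'post': array([0.6254, 0.2284, 0.053 ]), 'cb': array([0.5147, 0.2457, 0.006 ]), 'gb': array([0.404, 0.263, 0.006]), 'seat': array([0.6254, 0.2284, 0.027 ])}
```

View pics/v_side0.png

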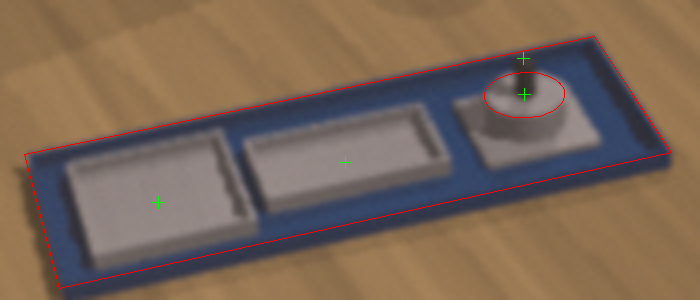

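View pics/v_side1.png

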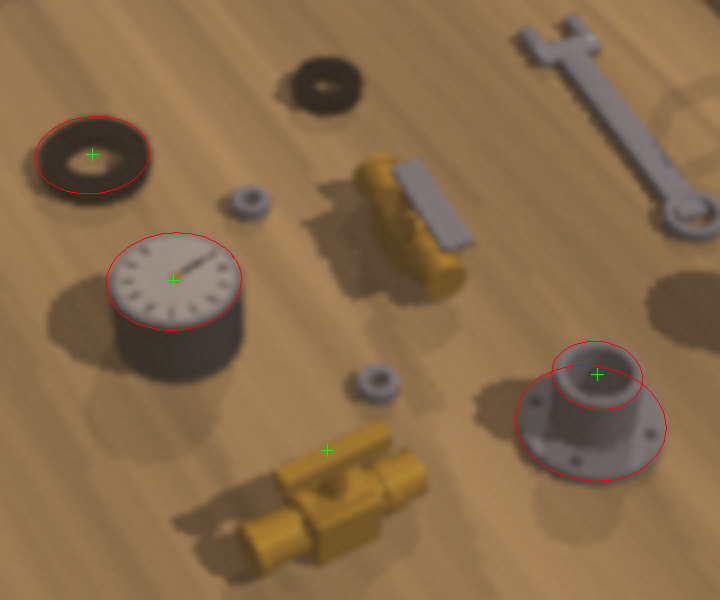

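View pics/v_top0.png

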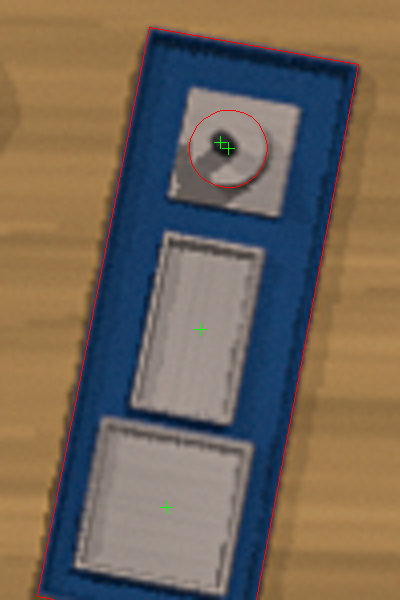

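View pics/v_top1.png

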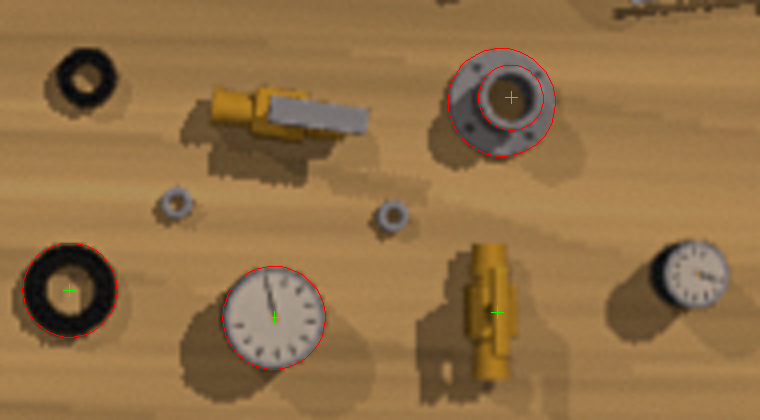

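The overlay of measured outlines agrees with both views to about 2 mm. The tray's long axis is at -8.9°, so the post is at (625,228), the cock bay at (515,246) and the gauge bay at (404,263). Moving over the ring.

Call:
{"api": "drive_tool", "payload": {
  "commands": [
    [[0,19,-38,0,0.017],[0,19,-38,0,0.017],[0,19,-38,0,0.017],[0,19,-38,0,0.017],[0,19,-38,0,0.017],[0,19,-38,0,0.017],[0,19,-38,0,0.017],[0,19,-38,0,0.017],[0,19,-38,0,0.017],[0,19,-38,0,0.017],[0,19,-38,0,0.017],[0,19,-38,0,0.017],[0,19,-38,0,0.017],[0,19,-38,0,0.017],[0,19,-38,0,0.017],[0,0,0,0,0]]
  ],
  "newtons": 15
}}

```text
t: 2.05
tcp_pos: [0.4503, 0.0116, 0.2253]
eef_rot: [[-0.014, 0.012, -1.0], [1.0, 0.003, -0.014], [0.003, -1.0, -0.013]]
contact_force: [1.2, 1.4, 0.6]
finger_gap: 0.999
```

Call:
{"api": "drive_tool", "payload": {
  "commands": [
    [[0,-3,10,-30,0],[0,-2,4,-30,0],[0,0,0,0,0]]
  ]
}}

```text
t: 2.35
tcp_pos: [0.4462, 0.0246, 0.1654]
eef_rot: [[-0.008, 0.016, -1.0], [1.0, 0.003, -0.008], [0.003, -1.0, -0.016]]
contact_force: [-0.2, -0.5, 0.7]
finger_gap: 0.999
```

```bash
python3 - <<'E'
from m import *
s=sensors.sense();print(s["tcp_pos"],s["eef_rot"][:,0])
c=optics.capture("wrist");cv2.imwrite("pics/w1.png",c["img"][:,:,::-1]);print(proj(c,[[.445,.026,.012]],s))
E
```

```text
[0.44622533 0.02461683 0.16543687] [-0.00823791  0.99996218  0.0027896 ]
[[279.68740385 189.21036681]]
```

View pics/w1.png

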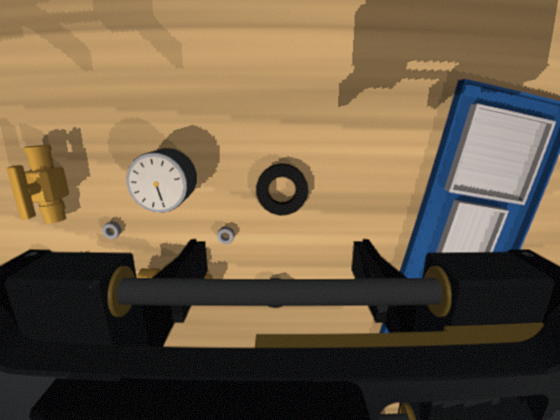

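Wrist view: ring at about (282,188), predicted (280,189), so agreement is within 2 mm. Descending.

Call:
{"api": "drive_tool", "payload": {
  "commands": [
    [[0,-1,1,-40,0],[0,0,1,-40,0],[0,0,0,-40,0],[0,0,0,-20,0],[0,0,0,-10,0],[0,0,0,-6,0],[0,0,0,0,0]]
  ]
}}

```text
t: 3.1
tcp_pos: [0.4575, 0.0276, 0.0209]
eef_rot: [[-0.013, 0.041, -0.999], [1.0, 0.0, -0.013], [-0.0, -0.999, -0.041]]
contact_force: [-0.5, 0.1, -0.0]
finger_gap: 1.002
```

Call:
{"api": "drive_tool", "payload": {
  "commands": [
    [[0,0,0,0,0],[0,0,0,0,0]]
  ]
}}

```text
t: 3.3
tcp_pos: [0.46, 0.0274, 0.0237]
eef_rot: [[-0.013, 0.046, -0.999], [1.0, -0.0, -0.013], [-0.001, -0.999, -0.046]]
contact_force: [-0.6, 0.3, 1.3]
finger_gap: 0.999
```

Call:
{"api": "drive_tool", "payload": {
  "commands": [
    [[0,0,0,40,0],[0,0,0,40,0],[0,0,0,40,0],[0,0,0,0,0]]
  ]
}}

```text
t: 3.7
tcp_pos: [0.46, 0.0273, 0.1506]
eef_rot: [[-0.013, 0.048, -0.999], [1.0, -0.001, -0.013], [-0.001, -0.999, -0.048]]
contact_force: [1.5, 0.1, 0.5]
finger_gap: 0.999
```

Call:
{"api": "drive_tool", "payload": {
  "commands": [
    [[0,0,0,0,0],[0,0,0,0,0],[0,0,0,0,0],[0,0,0,0,0]]
  ]
}}

```text
t: 4.1
tcp_pos: [0.4597, 0.0273, 0.1505]
eef_rot: [[-0.013, 0.049, -0.999], [1.0, -0.001, -0.013], [-0.001, -0.999, -0.049]]
contact_force: [0.2, -0.7, 0.0]
finger_gap: 0.999
```

```bash
python3 - <<'E'
from h import *
s=sensors.sense();np.set_printoptions(precision=4,suppress=True);print(s)
E
```

```text
{'t': 4.1, 'joint_pos': array([-0.1158, -0.1598,  2.056 ,  0.0052,  1.1964, -1.7011]), 'qvel': array([-0.0012,  0.0124,  0.0108, -0.0023,  0.0005, -0.0022]), 'joint_efforts': array([  0.0143, -29.564 , -37.2509,  -0.0193,  -0.198 ,  -0.002 ]), 'tcp_pos': array([0.4597, 0.0273, 0.1505]), 'eef_rot': array([[-0.0127,  0.0492, -0.9987],
       [ 0.9999, -0.0009, -0.0128],
       [-0.0015, -0.9988, -0.0492]]), 'contact_force': array([ 0.2132, -0.7068,  0.0498]), 'ft_torque': array([0.0266, 0.08  , 0.0018]), 'finger_gap': 0.9991695762944405}
```

Call:
{"api": "drive_tool", "payload": {
  "commands": [
    [[0,-20,0,0,0],[0,-20,0,0,0],[0,0,0,0,0]]
  ]
}}

```text
t: 4.4
tcp_pos: [0.4166, 0.0275, 0.1467]
eef_rot: [[-0.013, 0.042, -0.999], [1.0, 0.0, -0.013], [-0.0, -0.999, -0.042]]
contact_force: [0.5, -0.2, 0.2]
finger_gap: 1.0
```

Call:
{"api": "drive_tool", "payload": {
  "commands": [
    [[0,20,0,0,0],[0,20,0,0,0],[0,0,0,0,0]]
  ]
}}

```text
t: 4.7
tcp_pos: [0.4577, 0.0276, 0.145]
eef_rot: [[-0.012, 0.041, -0.999], [1.0, 0.0, -0.012], [-0.0, -0.999, -0.041]]
contact_force: [-0.8, 0.5, -0.1]
finger_gap: 1.003
```

Call:
{"api": "drive_tool", "payload": {
  "commands": [
    [[0,-4,0,-15,0],[0,-4,0,-20,0],[0,-4,0,-20,0],[0,0,0,-20,0],[0,0,0,0,0]]
  ]
}}

```text
t: 5.2
tcp_pos: [0.4437, 0.0278, 0.0656]
eef_rot: [[-0.012, 0.036, -0.999], [1.0, 0.001, -0.012], [0.0, -0.999, -0.036]]
contact_force: [-0.7, 0.3, 0.5]
finger_gap: 1.001
```

Call:
{"api": "drive_tool", "payload": {
  "commands": [
    [[0,0,-1,-20,0],[0,0,0,-20,0],[0,0,0,-12,0],[0,0,0,-6,0],[0,0,0,-3,0],[0,0,0,0,0]]
  ]
}}

```text
t: 5.8
tcp_pos: [0.4456, 0.0266, 0.0056]
eef_rot: [[-0.013, 0.038, -0.999], [1.0, 0.001, -0.013], [0.0, -0.999, -0.038]]
contact_force: [-0.7, 0.0, 0.5]
finger_gap: 1.0
```

Call:
{"api": "drive_tool", "payload": {
  "commands": [
    [[0,0,0,-2,0],[1,0,0,0,0],[1,0,0,0,0],[1,0,0,0,0],[1,0,0,0,0],[1,0,0,0,0],[1,0,0,0,0],[1,0,0,0,0]]
  ],
  "newtons": 15
}}

```text
t: 6.6
tcp_pos: [0.4478, 0.0264, 0.006]
eef_rot: [[-0.013, 0.043, -0.999], [1.0, 0.0, -0.013], [-0.001, -0.999, -0.043]]
contact_force: [-0.1, 0.1, 0.3]
finger_gap: 0.652
```

Call:
{"api": "drive_tool", "payload": {
  "commands": [
    [[1,0,0,10,0],[1,0,0,20,0],[1,0,0,30,0],[1,0,0,30,0],[1,0,0,20,0],[1,0,0,0,0]]
  ],
  "newtons": 20
}}

```text
t: 7.2
tcp_pos: [0.4456, 0.0267, 0.1217]
eef_rot: [[-0.013, 0.04, -0.999], [1.0, 0.0, -0.013], [-0.0, -0.999, -0.04]]
contact_force: [0.1, 0.0, -1.2]
finger_gap: 0.653
```

```bash
python3 - <<'E'
from h import *
s=sensors.sense();print(s["tcp_pos"],s["finger_gap"])
c=optics.capture("wrist");cv2.imwrite("pics/w2.png",c["img"][:,:,::-1])
c=optics.capture("side");crop(c,120,100,320,250,"s3.png",4)
E
```

```text
[0.44558142 0.02665896 0.12174181] 0.6534017792709463
```

View pics/w2.png

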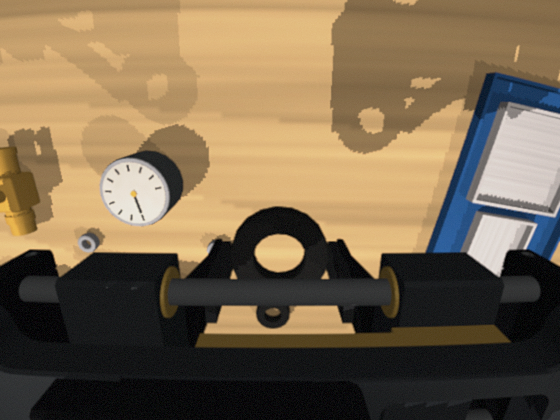

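View pics/s3.png

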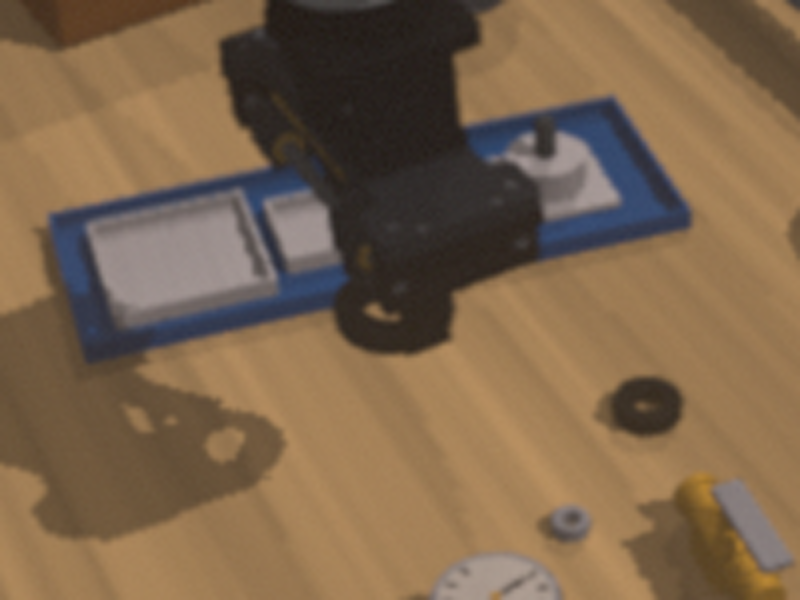

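Ring is held level between the pads (hole at about (280,253) in the wrist view). Moving over the post.

Call:
{"api": "drive_tool", "payload": {
  "commands": [
    [[1,9,10,0,0],[1,18,20,0,0],[1,18,20,0,0],[1,18,20,0,0],[1,18,20,0,0],[1,18,20,0,0],[1,18,20,0,0],[1,18,20,0,0],[1,18,20,0,0],[1,14,16,0,0],[1,9,10,0,0],[1,0,0,0,0]]
  ]
}}

```text
t: 8.5
tcp_pos: [0.6159, 0.2395, 0.091]
eef_rot: [[-0.01, 0.001, -1.0], [1.0, -0.001, -0.01], [-0.001, -1.0, -0.001]]
contact_force: [0.4, 0.9, -2.5]
finger_gap: 0.654
```

```bash
python3 - <<'E'
from m import *
s=sensors.sense();print(s["tcp_pos"],s["finger_gap"])
c=optics.capture("wrist");cv2.imwrite("pics/w3.png",c["img"][:,:,::-1])
z=s["tcp_pos"][2]
hsv=cv2.cvtColor(c["img"],cv2.COLOR_RGB2HSV)
print(proj(c,[[.6254,.2284,.053],[.6254,.2284,.027]],s), ray(c,[[280,253]],z,s))
E
```

```text
[0.61591888 0.2394811  0.09095147] 0.6536472538984958
[[263.40045164 243.70341399]
 [265.03199625 230.58738379]] [[0.61444214 0.24024723 0.09095147]]
```

View pics/w3.png

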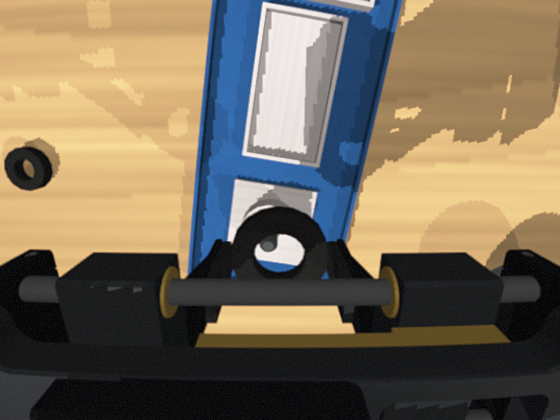

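Post tip is visible through the ring's hole at (267,243), left of the hole centre (280,253). Correct by +11/-10 mm, then lower.

Call:
{"api": "drive_tool", "payload": {
  "commands": [
    [[1,6,-5,0,0],[1,5,-5,0,0],[1,0,0,0,0]]
  ]
}}

```text
t: 8.85
tcp_pos: [0.6244, 0.227, 0.0872]
eef_rot: [[-0.01, -0.005, -1.0], [1.0, -0.004, -0.01], [-0.004, -1.0, 0.005]]
contact_force: [-0.7, -0.5, -0.7]
finger_gap: 0.651
```

```bash
python3 - <<'E'
from m import *
s=sensors.sense();print(s["tcp_pos"],s["finger_gap"])
c=optics.capture("wrist");crop(c,200,180,360,300,"w4.png",4)
z=s["tcp_pos"][2]
print(proj(c,[[.6254,.2284,.053],[.6254,.2284,.027]],s), ray(c,[[280,253]],z,s))
E
```

```text
[0.62435791 0.22701749 0.08722227] 0.6509310862075331
[[280.84470735 235.34437611]
 [280.76364912 222.97071052]] [[0.62288557 0.22778358 0.08722227]]
```

View pics/w4.png

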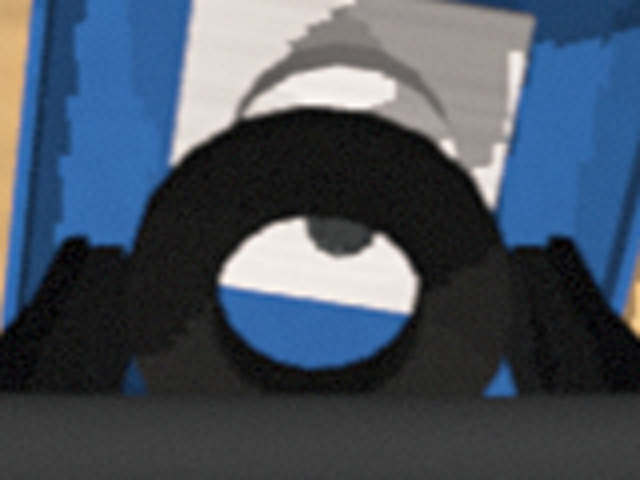

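Call:
{"api": "drive_tool", "payload": {
  "commands": [
    [[1,3,2,0,0],[1,1,0,-8,0],[1,0,0,-8,0],[1,0,0,-4,0],[1,0,0,0,0]]
  ]
}}

```text
t: 9.4
tcp_pos: [0.6283, 0.2284, 0.0661]
eef_rot: [[-0.008, -0.005, -1.0], [1.0, -0.003, -0.008], [-0.003, -1.0, 0.005]]
contact_force: [-0.2, -0.0, -0.8]
finger_gap: 0.652
```

```bash
python3 - <<'E'
from m import *
s=sensors.sense();print(s["tcp_pos"],s["finger_gap"])
c=optics.capture("wrist");crop(c,200,180,360,300,"w5.png",4)
z=s["tcp_pos"][2]
print(ray(c,[[280,253]],z,s))
E
```

```text
[0.62832511 0.22840745 0.06612602] 0.6523397627462513
[[0.62685357 0.22917678 0.06612602]]
```

View pics/w5.png

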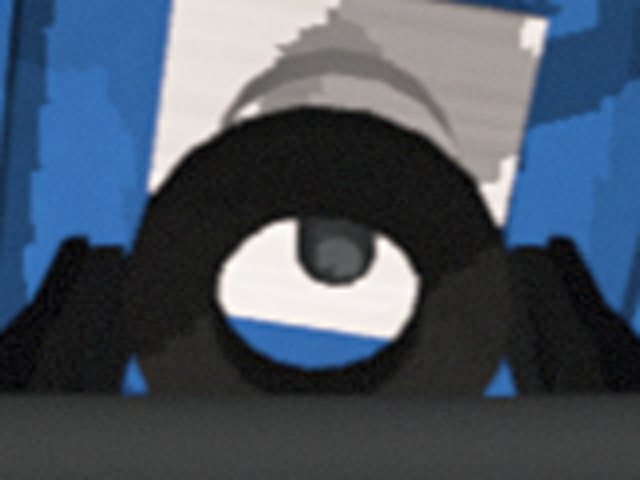

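Post tip at crop (338,258), inside the hole and moving to its centre as it lowers. Continue down.

Call:
{"api": "drive_tool", "payload": {
  "commands": [
    [[1,0,1,-8,0],[1,0,0,-8,0],[1,0,0,-6,0],[1,0,0,-4,0],[1,0,0,-3,0],[1,0,0,0,0]]
  ]
}}

```text
t: 10.05
tcp_pos: [0.628, 0.2297, 0.0344]
eef_rot: [[-0.009, -0.005, -1.0], [1.0, -0.003, -0.009], [-0.003, -1.0, 0.005]]
contact_force: [-0.5, 0.4, -0.3]
finger_gap: 0.649
```

```bash
python3 - <<'E'
from m import *
s=sensors.sense();print(s["tcp_pos"],s["finger_gap"])
c=optics.capture("wrist");crop(c,200,180,360,300,"w6.png",4)
c=optics.capture("side");crop(c,210,110,310,180,"s6.png",6)
E
```

```text
[0.62796376 0.22972561 0.03442439] 0.6493907766808332
```

View pics/w6.png

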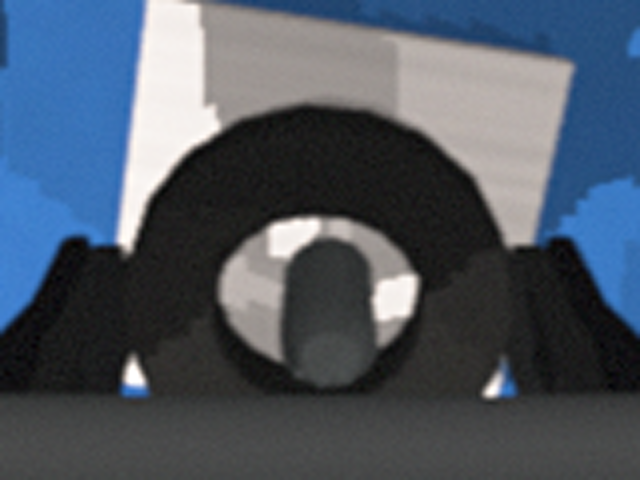

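View pics/s6.png

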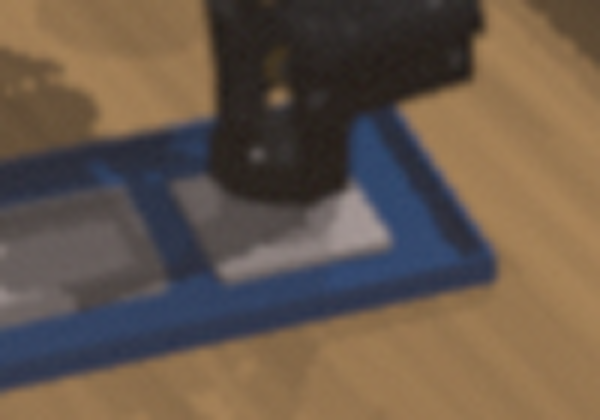

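Call:
{"api": "drive_tool", "payload": {
  "commands": [
    [[1,0,0,-2,0],[1,0,0,-1,0]]
  ]
}}

```text
t: 10.35
tcp_pos: [0.629, 0.23, 0.0331]
eef_rot: [[-0.009, -0.003, -1.0], [1.0, -0.003, -0.009], [-0.003, -1.0, 0.003]]
contact_force: [-1.2, -0.3, 3.7]
finger_gap: 0.651
```

Call:
{"api": "drive_tool", "payload": {
  "commands": [
    [[0.1,0,0,0,0],[0.1,0,0,0,0],[0.1,0,0,0,0],[0.1,0,0,5,0],[0,0,0,20,0],[0,0,0,30,0],[0,0,0,30,0],[0,0,0,30,0],[0,0,0,0,0]]
  ]
}}

```text
t: 11.25
tcp_pos: [0.6284, 0.2297, 0.1534]
eef_rot: [[-0.009, -0.003, -1.0], [1.0, -0.003, -0.009], [-0.003, -1.0, 0.003]]
contact_force: [1.2, 1.1, 0.7]
finger_gap: 0.997
```

```bash
python3 - <<'E'
from m import *
s=sensors.sense();print(s["tcp_pos"],s["finger_gap"])
c=optics.capture("wrist");cv2.imwrite("pics/w7.png",c["img"][:,:,::-1])
P=np.array([[.6254,.2284,.053],[.6254,.2284,.039]]);print(proj(c,P,s))
c=optics.capture("top");crop(c,125,145,195,195,"t7.png",8);print(proj(c,P))
c=optics.capture("side");crop(c,210,110,310,180,"s7.png",6)
E
```

```text
[0.62840753 0.22974728 0.15335996] 0.9972414457220644
[[277.61433978 203.73915033]
 [277.71458421 199.6933125 ]]
[[154.52449339 165.10178167]
 [155.639972   165.95248033]]
```

View pics/w7.png

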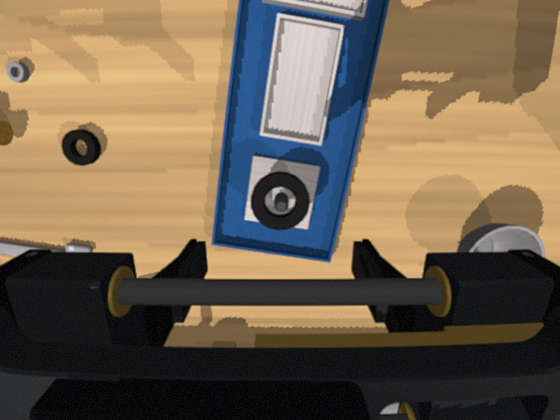

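View pics/s7.png

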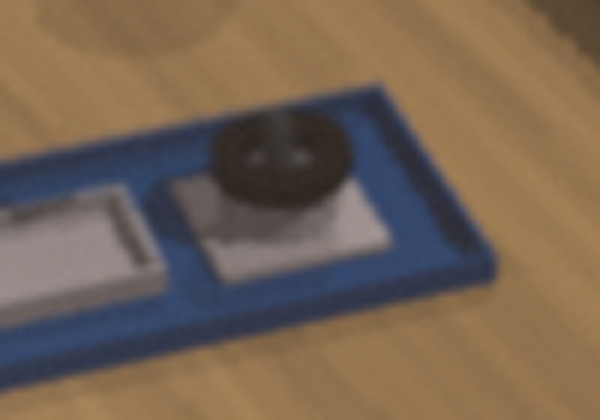

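Ring sits flat and concentric on the seat with the post through it: wrist view ring centre (280,200), post (281,202). Now to the collar.

Call:
{"api": "drive_tool", "payload": {
  "commands": [
    [[0,-3,-20,0,0],[0,-4,-32,0,0],[0,-4,-32,0,0],[0,-4,-32,0,0],[0,-4,-32,0,0],[0,-4,-32,0,0],[0,-4,-32,0,0],[0,-4,-32,0,0],[0,-4,-32,0,0],[0,-4,-32,0,0],[0,-4,-32,0,0],[0,-4,-32,0,0],[0,-4,-32,0,0],[0,-4,-32,0,0],[0,-3,-20,0,0],[0,-2,-10,0,0],[0,0,0,0,0]]
  ]
}}

```text
t: 13.1
tcp_pos: [0.5318, -0.2633, 0.1139]
eef_rot: [[-0.005, -0.065, -0.998], [1.0, 0.002, -0.006], [0.003, -0.998, 0.065]]
contact_force: [-1.0, -0.3, -0.7]
finger_gap: 1.004
```

```bash
python3 - <<'E'
from m import *
s=sensors.sense();print(s["tcp_pos"],s["finger_gap"])
c=optics.capture("wrist");cv2.imwrite("pics/w8.png",c["img"][:,:,::-1])
print(proj(c,[[.568,-.2413,.04],[.568,-.2413,.008]],s))
E
```

```text
[ 0.53178505 -0.26329739  0.11385032] 1.0042932956799102
[[303.7323681  261.72192621]
 [300.99430928 248.36012784]]
```

View pics/w8.png

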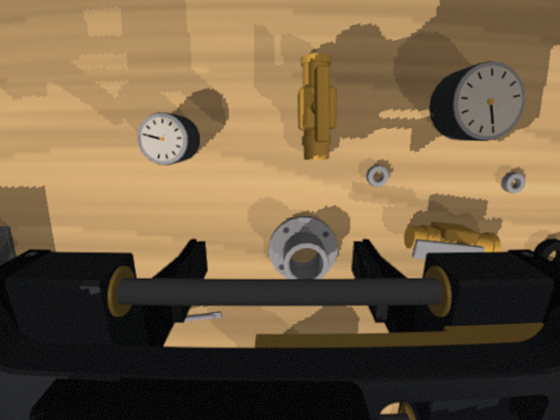

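Collar visible at neck (305,262), predicted (304,262). The tool picked up a 3.7° tilt from the fast move; shaking it out with an up / fast-down stroke while correcting position.

Call:
{"api": "drive_tool", "payload": {
  "commands": [
    [[0,8,6,30,0],[0,10,6,30,0],[0,10,6,30,0],[0,6,4,20,0],[0,0,0,0,0]]
  ]
}}

```text
t: 13.65
tcp_pos: [0.5641, -0.2316, 0.2229]
eef_rot: [[-0.011, -0.073, -0.997], [1.0, 0.01, -0.011], [0.011, -0.997, 0.073]]
contact_force: [0.8, -0.1, -1.1]
finger_gap: 1.004
```

Call:
{"api": "drive_tool", "payload": {
  "commands": [
    [[0,0,0,-40,0],[0,0,0,-40,0],[0,0,0,-20,0],[0,0,0,0,0]]
  ]
}}

```text
t: 14.05
tcp_pos: [0.5629, -0.2268, 0.1175]
eef_rot: [[-0.016, -0.073, -0.997], [1.0, 0.01, -0.017], [0.011, -0.997, 0.073]]
contact_force: [-0.6, 0.2, -0.3]
finger_gap: 0.998
```

Call:
{"api": "drive_tool", "payload": {
  "commands": [
    [[0,0,0,0,0],[0,0,0,0,0],[0,0,0,0,0],[0,0,0,0,0]]
  ]
}}

```text
t: 14.45
tcp_pos: [0.5631, -0.226, 0.1187]
eef_rot: [[-0.018, -0.072, -0.997], [1.0, 0.01, -0.018], [0.011, -0.997, 0.072]]
contact_force: [0.2, 0.3, 0.3]
finger_gap: 1.0
```

Call:
{"api": "drive_tool", "payload": {
  "commands": [
    [[0,2,-5,0,0],[0,0,0,45,0],[0,0,0,45,0],[0,0,0,0,0]]
  ]
}}

```text
t: 14.85
tcp_pos: [0.5654, -0.2326, 0.2131]
eef_rot: [[-0.017, -0.071, -0.997], [1.0, 0.008, -0.018], [0.01, -0.997, 0.071]]
contact_force: [0.9, -0.5, 1.2]
finger_gap: 0.999
```

Call:
{"api": "drive_tool", "payload": {
  "commands": [
    [[0,45,0,0,0],[0,45,0,0,0],[0,0,0,0,0]]
  ]
}}

```text
t: 15.15
tcp_pos: [0.6553, -0.2332, 0.2111]
eef_rot: [[-0.014, -0.074, -0.997], [1.0, 0.01, -0.015], [0.011, -0.997, 0.074]]
contact_force: [-1.1, 0.3, -0.5]
finger_gap: 1.002
```

Call:
{"api": "drive_tool", "payload": {
  "commands": [
    [[0,-45,0,0,0],[0,-45,0,0,0],[0,0,0,0,0]]
  ]
}}

```text
t: 15.45
tcp_pos: [0.562, -0.2325, 0.2035]
eef_rot: [[-0.016, -0.084, -0.996], [1.0, 0.014, -0.018], [0.015, -0.996, 0.083]]
contact_force: [1.0, -0.6, 0.1]
finger_gap: 1.001
```

Call:
{"api": "drive_tool", "payload": {
  "commands": [
    [[0,0,0,0,-0.1],[0,0,0,0,-0.15],[0,0,0,0,-0.15],[0,0,0,0,-0.15],[0,0,0,0,-0.15],[0,0,0,0,-0.15],[0,0,0,0,-0.15],[0,0,0,0,-0.15],[0,0,0,0,-0.15],[0,0,0,0,-0.15],[0,0,0,0,-0.15],[0,0,0,0,-0.15],[0,0,0,0,-0.15],[0,0,0,0,-0.15],[0,0,0,0,-0.15],[0,0,0,0,-0.15],[0,0,0,0,-0.15],[0,0,0,0,-0.15],[0,0,0,0,-0.15],[0,0,0,0,-0.15]]
  ]
}}

```text
t: 17.45
tcp_pos: [0.5706, -0.2448, 0.2177]
eef_rot: [[0.2, 0.079, 0.977], [-0.979, -0.019, 0.202], [0.035, -0.997, 0.073]]
contact_force: [0.1, -0.5, -0.1]
finger_gap: 0.998
```

Call:
{"api": "drive_tool", "payload": {
  "commands": [
    [[0,0,1,-15,-0.1],[0,0,1,-20,-0.1],[0,-1,0,-20,0],[0,0,0,-20,0],[0,0,0,-15,0],[0,0,0,0,0]]
  ]
}}

```text
t: 18.05
tcp_pos: [0.5739, -0.2462, 0.1312]
eef_rot: [[-0.013, 0.084, 0.996], [-0.999, -0.043, -0.009], [0.043, -0.995, 0.085]]
contact_force: [-0.4, -0.3, -0.7]
finger_gap: 0.996
```

```bash
python3 - <<'E'
from m import *
s=sensors.sense();print(s["tcp_pos"],s["joint_pos"])
c=optics.capture("wrist");cv2.imwrite("pics/w9.png",c["img"][:,:,::-1])
print(proj(c,[[.568,-.2413,.04],[.568,-.2413,.008]],s))
E
```

```text
[ 0.57393782 -0.24619853  0.1311833 ] [-0.53447736  0.22488009  1.70198163  0.00614921  1.11991642  1.04482945]
[[269.61183962 225.01866896]
 [269.25060503 216.4819291 ]]
```

View pics/w9.png

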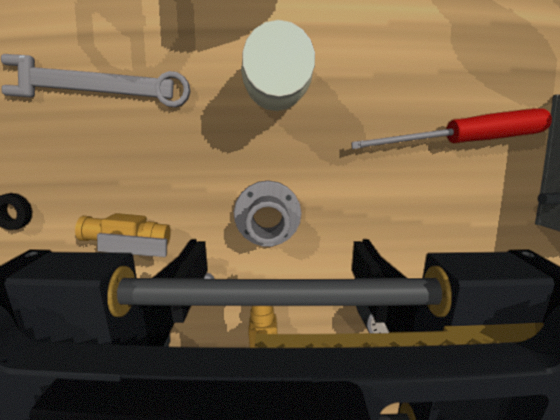

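Call:
{"api": "drive_tool", "payload": {
  "commands": [
    [[0,0,20,15,0],[0,0,35,15,0],[0,0,35,10,0],[0,0,35,5,0],[0,0,35,3,0],[0,0,35,3,0],[0,0,0,0,0]]
  ]
}}

```text
t: 18.8
tcp_pos: [0.58, -0.049, 0.1976]
eef_rot: [[-0.019, 0.103, 0.994], [-0.999, -0.049, -0.014], [0.048, -0.993, 0.104]]
contact_force: [-0.4, -0.5, -0.5]
finger_gap: 1.0
```

Call:
{"api": "drive_tool", "payload": {
  "commands": [
    [[0,0,-20,0,0],[0,0,-35,3,0],[0,0,-35,3,0],[0,0,-35,3,0],[0,0,-35,3,0],[0,0,-25,3,0],[0,0,0,0,0]]
  ]
}}

```text
t: 19.5
tcp_pos: [0.5839, -0.2443, 0.2251]
eef_rot: [[-0.013, 0.119, 0.993], [-0.998, -0.058, -0.006], [0.057, -0.991, 0.12]]
contact_force: [-0.0, 0.2, -0.5]
finger_gap: 1.003
```

Call:
{"api": "drive_tool", "payload": {
  "commands": [
    [[0,0,12,0,0],[0,0,12,0,0],[0,0,12,0,0],[0,0,12,0,0],[0,0,12,0,0],[0,0,12,0,0],[0,0,12,0,0],[0,0,12,0,0],[0,0,0,0,0]]
  ]
}}

```text
t: 20.4
tcp_pos: [0.5839, -0.1349, 0.2266]
eef_rot: [[-0.008, 0.122, 0.993], [-0.998, -0.056, -0.001], [0.056, -0.991, 0.122]]
contact_force: [0.9, 0.1, -1.0]
finger_gap: 1.0
```

Call:
{"api": "drive_tool", "payload": {
  "commands": [
    [[0,0,0,0,0.15],[0,0,0,0,0.15],[0,0,0,0,0.15],[0,0,0,0,0]]
  ]
}}

```text
t: 20.8
tcp_pos: [0.5841, -0.1344, 0.2267]
eef_rot: [[0.431, 0.134, 0.892], [-0.9, 0.002, 0.435], [0.057, -0.991, 0.122]]
contact_force: [-0.5, -0.4, -0.5]
finger_gap: 1.0
```

Call:
{"api": "drive_tool", "payload": {
  "commands": [
    [[0,0,0,0,-0.15],[0,0,0,0,-0.15],[0,0,0,0,-0.15],[0,0,0,0,0]]
  ]
}}

```text
t: 21.2
tcp_pos: [0.5841, -0.1363, 0.2265]
eef_rot: [[-0.02, 0.122, 0.992], [-0.998, -0.06, -0.012], [0.058, -0.991, 0.123]]
contact_force: [0.0, -0.4, -1.3]
finger_gap: 0.998
```

```bash
python3 - <<'E'
from m import *
s=sensors.sense();print(s["tcp_pos"],s["joint_pos"],s["eef_rot"])
E
```

```text
[ 0.58406042 -0.13632507  0.22654278] [-0.35274302  0.0521386   1.7109241  -0.01465256  1.24345811  1.2378804 ] [[-0.01957111  0.12159532  0.99238679]
 [-0.99814854 -0.05954845 -0.01238838]
 [ 0.05758872 -0.99079189  0.12253562]]
```

Call:
{"api": "drive_tool", "payload": {
  "commands": [
    [[0,-20,0,0,0],[0,-40,0,0,0],[0,-40,0,0,0],[0,-40,0,0,0],[0,-20,0,0,0],[0,0,0,0,0]]
  ]
}}

```text
t: 21.8
tcp_pos: [0.4197, -0.1365, 0.2256]
eef_rot: [[-0.011, 0.123, 0.992], [-0.998, -0.06, -0.004], [0.059, -0.991, 0.123]]
contact_force: [0.6, 0.3, 0.3]
finger_gap: 1.002
```

Call:
{"api": "drive_tool", "payload": {
  "commands": [
    [[0,20,20,0,0],[0,20,20,0,0],[0,20,20,0,0],[0,20,20,0,0],[0,20,20,0,0],[0,20,20,0,0],[0,20,20,0,0],[0,0,0,0,0]]
  ]
}}

```text
t: 22.6
tcp_pos: [0.5729, 0.0086, 0.2272]
eef_rot: [[-0.01, 0.133, 0.991], [-0.998, -0.062, -0.002], [0.062, -0.989, 0.133]]
contact_force: [0.5, 0.0, -0.3]
finger_gap: 1.002
```

Call:
{"api": "drive_tool", "payload": {
  "commands": [
    [[0,-30,5,-20,0],[0,-40,5,-20,0],[0,-40,5,-20,0],[0,-15,5,0,0],[0,0,0,0,0]]
  ]
}}

```text
t: 23.1
tcp_pos: [0.4462, 0.0289, 0.1632]
eef_rot: [[-0.005, 0.132, 0.991], [-0.998, -0.063, 0.003], [0.063, -0.989, 0.132]]
contact_force: [1.2, 0.4, 0.6]
finger_gap: 1.003
```

Call:
{"api": "drive_tool", "payload": {
  "commands": [
    [[0,0,0,-40,0],[0,0,0,-40,0],[0,0,0,-20,0],[0,0,0,-10,0],[0,0,0,0,0]]
  ]
}}

```text
t: 23.6
tcp_pos: [0.4537, 0.0267, 0.0544]
eef_rot: [[-0.005, 0.145, 0.989], [-0.998, -0.064, 0.005], [0.064, -0.987, 0.145]]
contact_force: [-0.5, -0.4, -0.8]
finger_gap: 0.999
```

```bash
python3 - <<'E'
from m import *
s=sensors.sense();print(s["tcp_pos"],s["joint_pos"],s["qvel"])
E
```

```text
[0.45370259 0.02669405 0.05441025] [-0.074338   -0.10348382  2.21700985 -0.06931293  0.87949062  1.53657259] [-6.82542575e-03  8.95065163e-03 -3.13599287e-02 -9.90314815e-05
  5.72164119e-03 -6.06123150e-03]
```

Call:
{"api": "drive_tool", "payload": {
  "commands": [
    [[0,0,0,30,0.1],[0,0,0,40,0.149],[0,0,0,30,0.149],[0,0,0,10,0.149],[0,0,0,0,0.149],[0,0,0,0,0.149],[0,0,0,0,0.149],[0,0,0,0,0.149],[0,0,0,0,0.149],[0,0,0,0,0.149],[0,0,0,0,0.149],[0,0,0,0,0.149],[0,0,0,0,0.149],[0,0,0,0,0.149],[0,0,0,0,0.149],[0,0,0,0,0.149],[0,0,0,0,0.149],[0,0,0,0,0.149],[0,0,0,0,0.149],[0,0,0,0,0.149]]
  ]
}}

```text
t: 25.6
tcp_pos: [0.4799, 0.0167, 0.2087]
eef_rot: [[0.187, -0.107, -0.977], [0.976, 0.135, 0.172], [0.114, -0.985, 0.13]]
contact_force: [0.4, 0.6, -0.3]
finger_gap: 1.002
```

Call:
{"api": "drive_tool", "payload": {
  "commands": [
    [[0,0,0,0,0.149],[0,0,0,0,0.149],[0,0,0,0,0.149],[0,0,0,0,0]]
  ]
}}

```text
t: 26.0
tcp_pos: [0.4856, 0.0151, 0.2159]
eef_rot: [[-0.26, -0.144, -0.955], [0.959, 0.074, -0.272], [0.11, -0.987, 0.119]]
contact_force: [-0.2, 0.7, 0.1]
finger_gap: 0.997
```

Call:
{"api": "drive_tool", "payload": {
  "commands": [
    [[0,-13,3,-15,0.149],[0,-13,3,-15,0.149],[0,-13,3,-15,0.149],[0,0,0,0,0]]
  ]
}}

```text
t: 26.4
tcp_pos: [0.45, 0.0231, 0.1751]
eef_rot: [[-0.648, -0.151, -0.746], [0.754, 0.006, -0.656], [0.104, -0.989, 0.11]]
contact_force: [0.1, -0.3, 0.1]
finger_gap: 0.998
```

Call:
{"api": "drive_tool", "payload": {
  "commands": [
    [[0,0,0,-40,0],[0,0,0,-40,0],[0,0,0,-30,0],[0,0,0,0,0]]
  ]
}}

```text
t: 26.8
tcp_pos: [0.4578, 0.0216, 0.0697]
eef_rot: [[-0.628, -0.135, -0.766], [0.773, 0.008, -0.635], [0.091, -0.991, 0.099]]
contact_force: [-1.0, 0.0, 0.2]
finger_gap: 1.0
```

Call:
{"api": "drive_tool", "payload": {
  "commands": [
    [[0,-3,0,40,0],[0,-3,0,40,0],[0,-3,0,40,0],[0,0,0,0,0]]
  ]
}}

```text
t: 27.2
tcp_pos: [0.4514, 0.0203, 0.2013]
eef_rot: [[-0.613, -0.13, -0.78], [0.785, 0.01, -0.619], [0.088, -0.991, 0.096]]
contact_force: [0.5, 0.3, 0.3]
finger_gap: 1.002
```

Call:
{"api": "drive_tool", "payload": {
  "commands": [
    [[0,0,0,-45,0],[0,0,0,-45,0],[0,0,0,-45,0],[0,0,0,0,0],[0,-4,0,40,0],[0,-4,0,40,0],[0,-4,0,40,0],[0,0,0,0,0],[0,0,0,-45,0],[0,0,0,-45,0],[0,0,0,-45,0],[0,0,0,0,0],[0,-4,0,40,0],[0,-4,0,40,0],[0,-4,0,40,0],[0,0,0,0,0]]
  ]
}}

```text
t: 28.8
tcp_pos: [0.4484, 0.0158, 0.2225]
eef_rot: [[-0.583, -0.072, -0.809], [0.811, 0.007, -0.585], [0.047, -0.997, 0.054]]
contact_force: [1.7, -0.2, 1.0]
finger_gap: 1.0
```

Call:
{"api": "drive_tool", "payload": {
  "commands": [
    [[0,0,0,-45,0],[0,0,0,-45,0],[0,0,0,-45,0],[0,0,0,0,0],[0,-4,0,40,0],[0,-4,0,40,0],[0,-4,0,30,0],[0,0,0,0,0],[0,0,0,-45,0],[0,0,0,-45,0],[0,0,0,-45,0],[0,0,0,0,0],[0,-4,0,40,0],[0,-4,0,40,0],[0,-4,0,40,0],[0,0,0,0,0]]
  ]
}}

```text
t: 30.4
tcp_pos: [0.4432, 0.0131, 0.2453]
eef_rot: [[-0.575, -0.009, -0.818], [0.818, -0.001, -0.575], [0.004, -1.0, 0.008]]
contact_force: [0.6, 0.8, 0.4]
finger_gap: 0.997
```

Tilt is now about 0.5°. From here lateral moves stay slow (≤15 mm/row), which earlier showed almost no drift. Going to the collar.

Call:
{"api": "drive_tool", "payload": {
  "commands": [
    [[0,3,-6,0,-0.03],[0,6,-13,-4,-0.03],[0,6,-13,-4,-0.03],[0,6,-13,-4,-0.03],[0,6,-13,-4,-0.03],[0,6,-13,-4,-0.03],[0,6,-13,-4,-0.03],[0,6,-13,-4,-0.03],[0,6,-13,-4,-0.03],[0,6,-13,-4,-0.03],[0,6,-13,-4,-0.03],[0,6,-13,-4,-0.03],[0,6,-13,-4,-0.03],[0,6,-13,-4,-0.03],[0,6,-13,-4,-0.03],[0,6,-13,-4,-0.03],[0,6,-13,-4,-0.03],[0,6,-13,-4,-0.03],[0,6,-13,-4,-0.03],[0,3,-5,0,-0.03]]
  ]
}}

```text
t: 32.4
tcp_pos: [0.5664, -0.2552, 0.169]
eef_rot: [[0.042, -0.008, -0.999], [0.999, 0.004, 0.042], [0.003, -1.0, 0.009]]
contact_force: [-0.9, 0.2, -0.5]
finger_gap: 1.004
```

Call:
{"api": "drive_tool", "payload": {
  "commands": [
    [[0,2,7,-10,0.02],[0,1,7,-20,0.02],[0,0,0,-20,0],[0,0,0,-20,0],[0,0,0,0,0]]
  ]
}}

```text
t: 32.9
tcp_pos: [0.57, -0.2382, 0.0953]
eef_rot: [[-0.002, -0.008, -1.0], [1.0, 0.005, -0.002], [0.005, -1.0, 0.008]]
contact_force: [-0.7, 0.2, -0.5]
finger_gap: 0.999
```

```bash
python3 - <<'E'
from m import *
s=sensors.sense();print(s["tcp_pos"],s["joint_pos"])
c=optics.capture("wrist");crop(c,180,170,380,300,"w10.png",4)
print((proj(c,[[.568,-.2413,.04],[.568,-.2413,.008]],s)-[180,170])*4)
E
```

```text
[ 0.57004765 -0.23823051  0.09525453] [-5.23507159e-01  3.28048322e-01  1.64543708e+00  1.70648546e-04
  1.17736490e+00 -2.09650243e+00]
[[377.66030186 206.0088893 ]
 [379.07971829 157.74872369]]
```

View pics/w10.png

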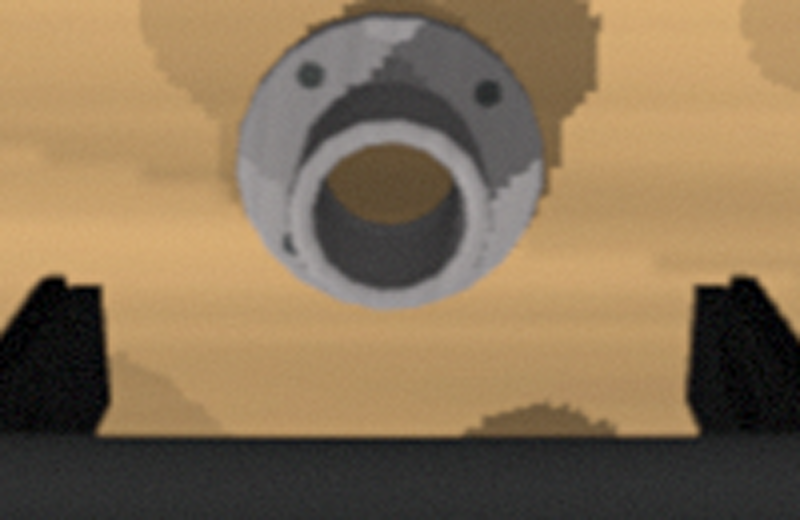

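Neck rim at crop (390,207), predicted (378,206): within 2 mm. Descend and grip the neck.

Call:
{"api": "drive_tool", "payload": {
  "commands": [
    [[0,-1,-2,-15,0],[0,-1,0,-15,0],[0,0,0,-15,0],[0,0,0,-15,0],[0,0,0,-10,0],[0,0,0,-6,0],[0,0,0,-4,0],[0,0,0,0,0]]
  ]
}}

```text
t: 33.75
tcp_pos: [0.57, -0.2407, 0.0125]
eef_rot: [[-0.003, -0.003, -1.0], [1.0, 0.002, -0.003], [0.002, -1.0, 0.003]]
contact_force: [0.3, -0.1, 0.5]
finger_gap: 0.996
```

Call:
{"api": "drive_tool", "payload": {
  "commands": [
    [[1,-1,0,0,0],[1,0,0,0,0],[1,0,0,0,0],[1,0,0,0,0],[1,0,0,0,0],[1,0,0,0,0],[1,0,0,0,0],[1,0,0,0,0]]
  ],
  "newtons": 35
}}

```text
t: 34.55
tcp_pos: [0.5708, -0.2416, 0.0152]
eef_rot: [[-0.003, 0.001, -1.0], [1.0, 0.0, -0.003], [0.0, -1.0, -0.001]]
contact_force: [0.0, -0.3, -0.5]
finger_gap: 0.447
```

Call:
{"api": "drive_tool", "payload": {
  "commands": [
    [[1,0,0,5,0],[1,0,0,15,0],[1,0,0,20,0],[1,0,0,20,0],[1,0,0,20,0],[1,0,0,20,0],[1,0,0,10,0],[1,0,0,0,0]]
  ]
}}

```text
t: 35.35
tcp_pos: [0.5685, -0.2405, 0.1327]
eef_rot: [[-0.003, -0.002, -1.0], [1.0, 0.001, -0.003], [0.001, -1.0, 0.002]]
contact_force: [-0.1, 0.3, -2.5]
finger_gap: 0.447
```

```bash
python3 - <<'E'
from m import *
s=sensors.sense();print(s["tcp_pos"],s["joint_pos"])
c=optics.capture("wrist");cv2.imwrite("pics/w11.png",c["img"][:,:,::-1])
c=optics.capture("side");crop(c,270,180,430,320,"s11.png",4)
E
```

```text
[ 0.56853978 -0.24054296  0.13267232] [-5.28080684e-01  2.80030702e-01  1.62932697e+00  3.04874580e-04
  1.23419219e+00 -2.10245370e+00]
```

View pics/w11.png

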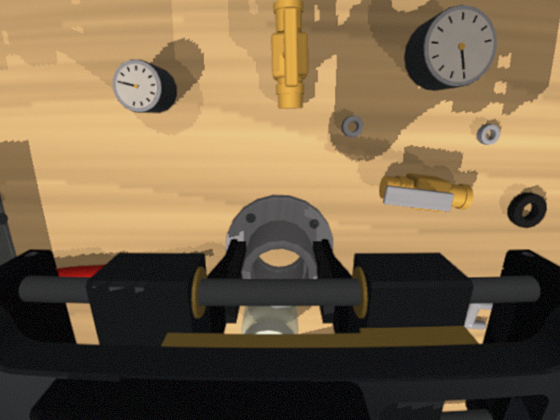

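View pics/s11.png

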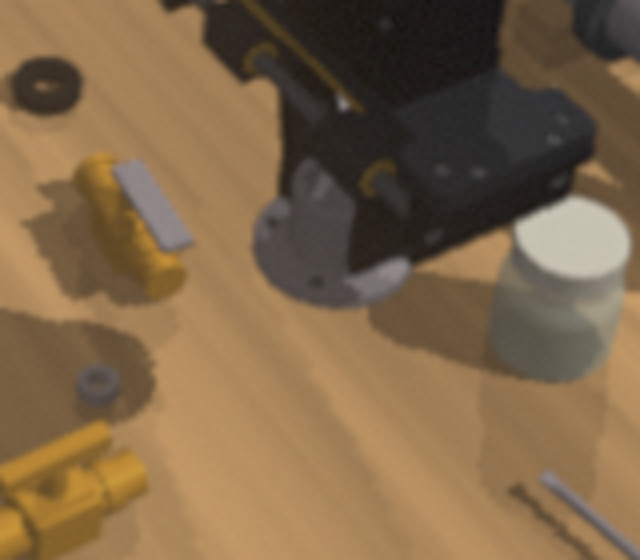

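Collar is held upright by the neck (gap 0.447 ≈ 39 mm). Carrying it slowly to the post.

Call:
{"api": "drive_tool", "payload": {
  "commands": [
    [[1,1,7,0,0],[1,2,14,0,0],[1,2,14,0,0],[1,2,14,0,0],[1,2,14,0,0],[1,2,14,0,0],[1,2,14,0,0],[1,2,14,0,0],[1,2,14,0,0],[1,2,14,0,0],[1,2,14,0,0],[1,2,14,0,0],[1,2,14,0,0],[1,2,14,0,0],[1,2,14,0,0],[1,2,14,0,0],[1,2,14,0,0],[1,2,14,0,0],[1,2,14,0,0],[1,2,14,0,0]]
  ]
}}

```text
t: 37.45
tcp_pos: [0.6067, 0.0593, 0.1254]
eef_rot: [[-0.003, -0.011, -1.0], [1.0, 0.007, -0.004], [0.007, -1.0, 0.011]]
contact_force: [1.0, 0.1, -2.2]
finger_gap: 0.449
```

Call:
{"api": "drive_tool", "payload": {
  "commands": [
    [[1,2,14,1,0],[1,2,14,1,0],[1,2,14,0,0],[1,2,14,0,0],[1,2,14,0,0],[1,2,14,0,0],[1,2,14,0,0],[1,2,14,0,0],[1,2,14,0,0],[1,1,12,0,0],[1,1,8,0,0],[1,0,4,0,0],[1,0,0,0,0]]
  ]
}}

```text
t: 38.75
tcp_pos: [0.6282, 0.2253, 0.127]
eef_rot: [[-0.006, -0.012, -1.0], [1.0, 0.007, -0.006], [0.007, -1.0, 0.011]]
contact_force: [-0.8, -1.2, -2.2]
finger_gap: 0.444
```

```bash
python3 - <<'E'
from m import *
s=sensors.sense();print(s["tcp_pos"])
c=optics.capture("wrist");crop(c,180,170,380,300,"w12.png",4)
c=optics.capture("side");crop(c,200,80,320,180,"s12.png",6)
E
```

```text
[0.62817148 0.22530602 0.12702196]
```

View pics/w12.png

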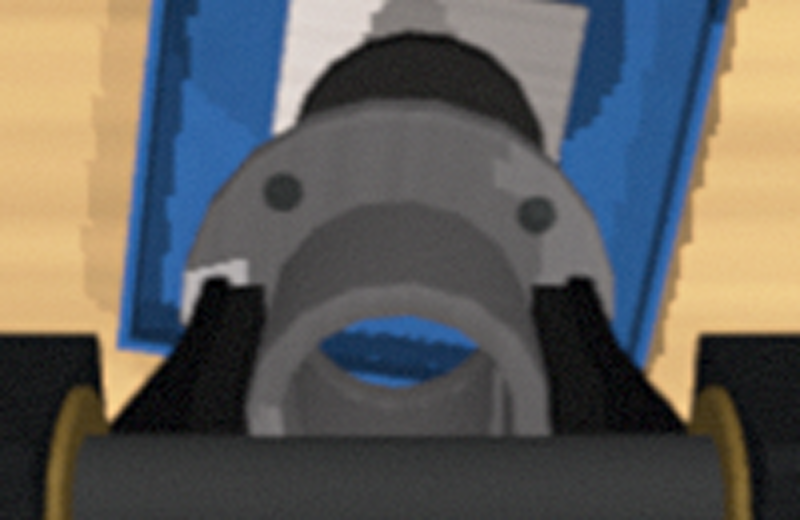

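View pics/s12.png

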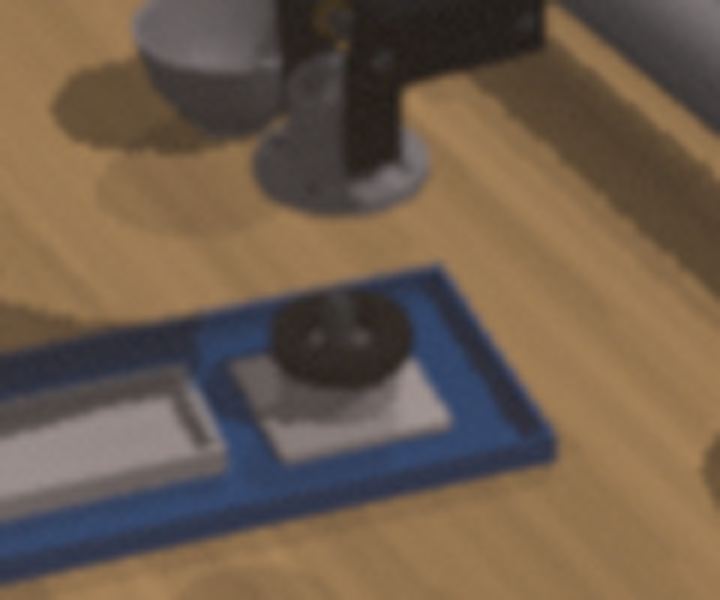

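Ring centre in the wrist crop at x≈422, flange centre ≈399, giving +4.5 mm in y as expected. Correct and lower to just above the post tip.

Call:
{"api": "drive_tool", "payload": {
  "commands": [
    [[1,0,4,-10,0],[1,0,0,-12,0],[1,0,0,-12,0],[1,0,0,-8,0],[1,0,0,-4,0],[1,0,0,0,0]]
  ]
}}

```text
t: 39.45
tcp_pos: [0.627, 0.2263, 0.075]
eef_rot: [[-0.002, -0.015, -1.0], [1.0, 0.006, -0.002], [0.006, -1.0, 0.015]]
contact_force: [-0.0, -0.3, -2.6]
finger_gap: 0.448
```

```bash
python3 - <<'E'
from m import *
s=sensors.sense();print(s["tcp_pos"])
c=optics.capture("wrist");crop(c,180,170,380,300,"w13.png",4)
c=optics.capture("side");crop(c,200,80,320,180,"s13.png",6)
E
```

```text
[0.62696759 0.22626441 0.07498107]
```

View pics/w13.png

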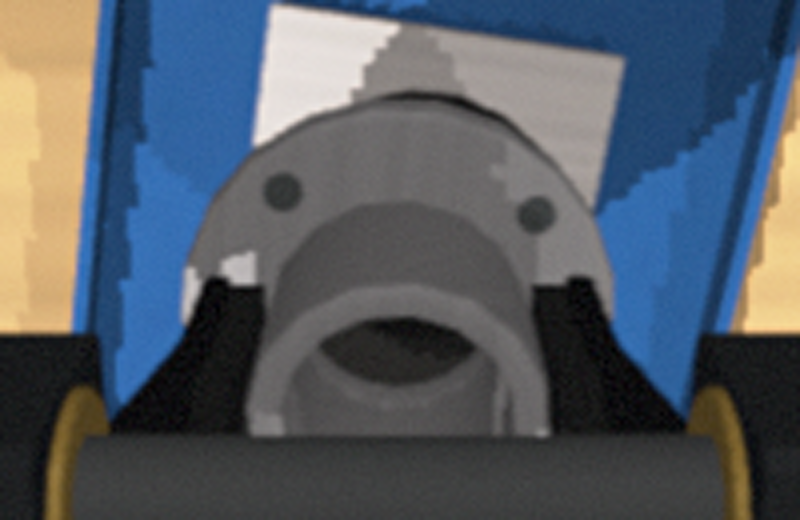

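View pics/s13.png

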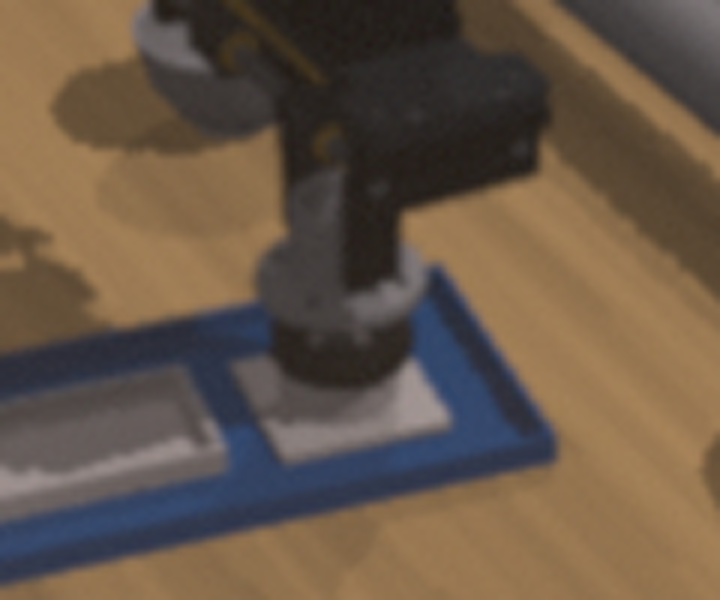

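Call:
{"api": "drive_tool", "payload": {
  "commands": [
    [[1,1,3,0,0],[1,0,1,-4,0],[1,0,0,-6,0],[1,0,0,-6,0],[1,0,0,-3,0],[1,0,0,0,0]]
  ]
}}

```text
t: 40.15
tcp_pos: [0.6301, 0.2314, 0.0576]
eef_rot: [[-0.003, -0.01, -1.0], [1.0, 0.007, -0.003], [0.007, -1.0, 0.01]]
contact_force: [-0.2, -0.2, -3.0]
finger_gap: 0.453
```

Call:
{"api": "drive_tool", "payload": {
  "commands": [
    [[1,-2,-1,0,0],[1,0,0,-2,0],[1,0,0,-2,0]]
  ]
}}

```text
t: 40.45
tcp_pos: [0.6282, 0.2303, 0.0543]
eef_rot: [[-0.003, -0.009, -1.0], [1.0, 0.007, -0.003], [0.007, -1.0, 0.009]]
contact_force: [-4.6, -1.2, 10.8]
finger_gap: 0.448
```

Call:
{"api": "drive_tool", "payload": {
  "commands": [
    [[0.4,0,0,0,0],[0.4,0,0,0,0],[0.3,0,0,0,0],[0.3,0,0,10,0],[0.3,0,0,20,0],[0.3,0,0,25,0],[0.3,0,0,25,0],[0.3,0,0,20,0],[0,0,0,0,0]]
  ]
}}

```text
t: 41.35
tcp_pos: [0.6297, 0.2306, 0.1629]
eef_rot: [[-0.003, -0.004, -1.0], [1.0, 0.008, -0.003], [0.008, -1.0, 0.004]]
contact_force: [0.6, -0.9, 0.4]
finger_gap: 0.733
```

```bash
python3 - <<'E'
from m import *
s=sensors.sense();print(s["tcp_pos"])
c=optics.capture("wrist");crop(c,180,150,380,300,"w14.png",4)
c=optics.capture("side");crop(c,210,100,310,180,"s14.png",6)
E
```

```text
[0.62966783 0.23059065 0.16294842]
```

View pics/w14.png

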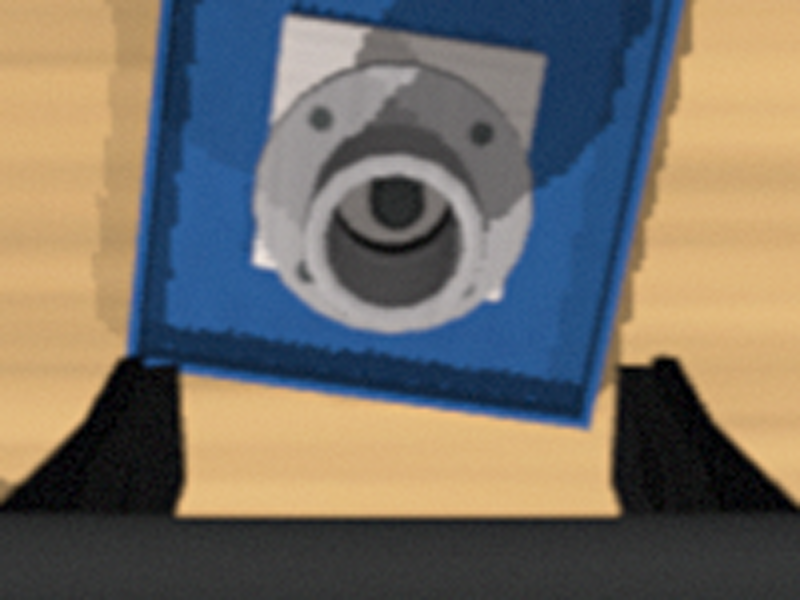

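View pics/s14.png

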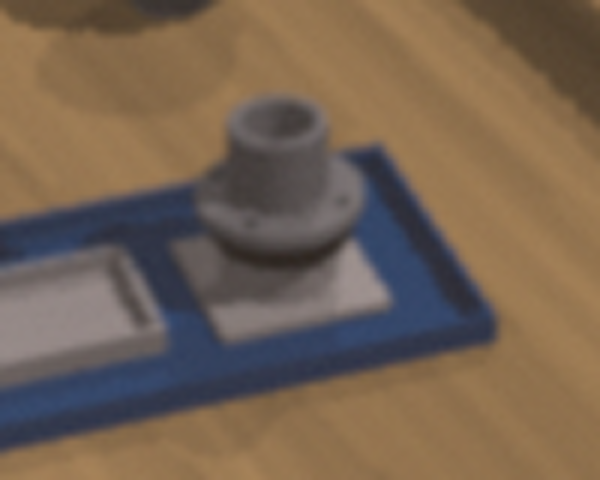

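Collar sits flat and concentric on the ring, post visible in its bore (crop (397,203)). Next the T cock.

Call:
{"api": "drive_tool", "payload": {
  "commands": [
    [[0,-4,-9,0,0],[0,-8,-18,0,0],[0,-8,-18,0,0],[0,-8,-18,0,0],[0,-8,-18,0,0],[0,-8,-18,0,0],[0,-8,-18,0,0],[0,-8,-18,0,0],[0,-8,-18,0,0],[0,-8,-18,0,0],[0,-8,-18,0,0],[0,-8,-18,0,0],[0,-8,-18,0,0],[0,-8,-18,0,0],[0,-8,-18,0,0],[0,-8,-18,0,0],[0,-8,-18,0,0],[0,-8,-18,0,0],[0,-8,-18,0,0],[0,-8,-18,0,0]]
  ]
}}

```text
t: 43.45
tcp_pos: [0.4342, -0.1383, 0.1222]
eef_rot: [[-0.003, -0.069, -0.998], [1.0, 0.01, -0.004], [0.01, -0.998, 0.069]]
contact_force: [-0.1, -0.0, -0.5]
finger_gap: 0.998
```

Call:
{"api": "drive_tool", "payload": {
  "commands": [
    [[0,0,0,40,0],[0,0,0,40,0],[0,0,0,40,0],[0,0,0,0,0],[0,0,0,-45,0],[0,0,0,-45,0],[0,0,0,-35,0],[0,0,0,0,0]]
  ]
}}

```text
t: 44.25
tcp_pos: [0.4217, -0.1393, 0.1066]
eef_rot: [[0.004, -0.085, -0.996], [1.0, 0.016, 0.002], [0.016, -0.996, 0.085]]
contact_force: [-1.1, -0.2, 0.9]
finger_gap: 1.001
```

The tilt (4.9°, about the jaw axis only) is harmless for gripping the crossbar as long as it stays constant, so I'll keep moves slow from here.

Call:
{"api": "drive_tool", "payload": {
  "commands": [
    [[0,2,-7,3,0],[0,2,-13,0,0],[0,2,-13,0,0],[0,2,-13,0,0],[0,2,-13,0,0],[0,2,-13,0,0],[0,2,-12,0,0],[0,0,0,0,0]]
  ]
}}

```text
t: 45.05
tcp_pos: [0.4392, -0.235, 0.1157]
eef_rot: [[0.005, -0.079, -0.997], [1.0, 0.011, 0.004], [0.01, -0.997, 0.079]]
contact_force: [-0.9, 0.1, 0.8]
finger_gap: 1.002
```

```bash
python3 - <<'E'
from m import *
s=sensors.sense();print(s["tcp_pos"],s["joint_pos"])
c=optics.capture("wrist");cv2.imwrite("pics/w15.png",c["img"][:,:,::-1])
print(proj(c,[[.437,-.2316,.056],[.41,-.2316,.056],[.464,-.2316,.056]],s))
E
```

```text
[ 0.43921462 -0.23503727  0.11570338] [-0.6238522   0.08541275  1.89029457 -0.03952217  1.23656665 -2.17602422]
[[282.29887933 224.51133126]
 [282.22467217 190.65769706]
 [282.36502045 256.68873269]]
```

View pics/w15.png

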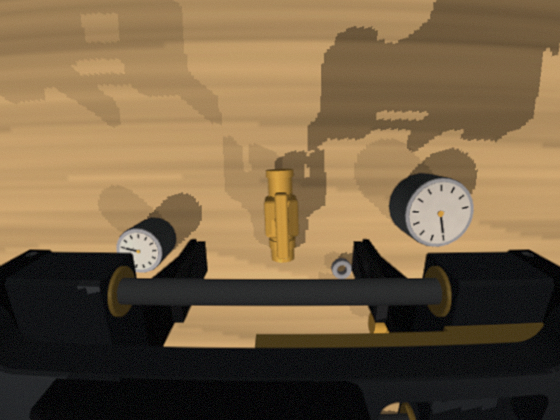

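Call:
{"api": "drive_tool", "payload": {
  "commands": [
    [[0,-1,2,-10,0],[0,-1,1,-15,0],[0,0,0,-15,0],[0,0,0,-15,0],[0,0,0,-10,0],[0,0,0,-6,0],[0,0,0,-2,0],[0,0,0,0,0]]
  ]
}}

```text
t: 45.9
tcp_pos: [0.4346, -0.2257, 0.0358]
eef_rot: [[0.002, -0.083, -0.997], [1.0, 0.015, 0.0], [0.015, -0.996, 0.083]]
contact_force: [0.8, 0.4, 0.5]
finger_gap: 1.004
```

Call:
{"api": "drive_tool", "payload": {
  "commands": [
    [[0,1,-3,2,0],[0,1,-3,2,0],[0,0,0,0,0]]
  ]
}}

```text
t: 46.2
tcp_pos: [0.4379, -0.2329, 0.0417]
eef_rot: [[0.001, -0.081, -0.997], [1.0, 0.014, 0.0], [0.013, -0.997, 0.081]]
contact_force: [-0.1, 0.9, 0.2]
finger_gap: 1.0
```

```bash
python3 - <<'E'
from m import *
s=sensors.sense();print(s["tcp_pos"],s["joint_pos"])
c=optics.capture("wrist");crop(c,180,170,380,300,"w16.png",4)
print((proj(c,[[.437,-.2316,.056],[.41,-.2316,.056],[.464,-.2316,.056]],s)-[180,170])*4)
E
```

```text
[ 0.43792762 -0.23291338  0.04168526] [-0.62275481  0.19071737  1.93256314 -0.04063865  1.09221698 -2.17286265]
[[405.61575727 372.98986194]
 [405.7987625  181.91013611]
 [405.42103322 549.49064019]]
```

View pics/w16.png

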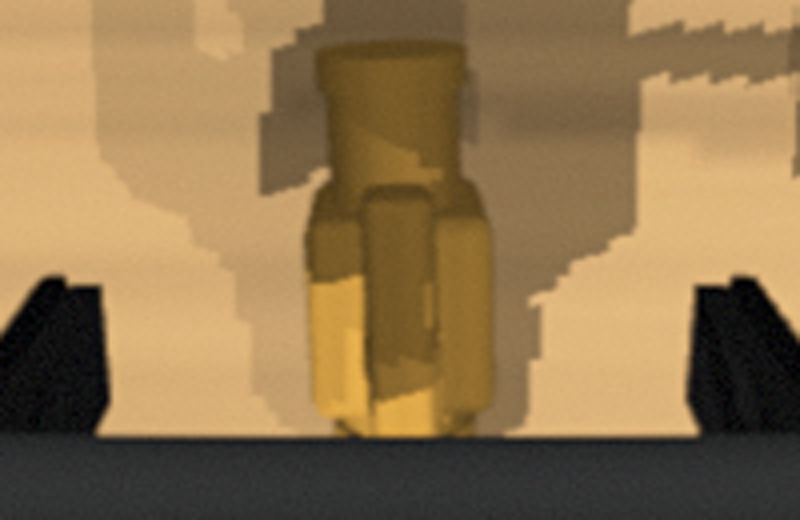

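Crossbar's near end at crop (400,186), predicted (406,182). Close the jaws.

Call:
{"api": "drive_tool", "payload": {
  "commands": [
    [[1,0,0,0,0],[1,0,0,0,0],[1,0,0,0,0],[1,0,0,0,0],[1,0,0,0,0],[1,0,0,0,0],[1,0,0,0,0],[1,0,0,0,0],[1,0,0,0,0]]
  ],
  "newtons": 40
}}

```text
t: 47.15
tcp_pos: [0.438, -0.2329, 0.042]
eef_rot: [[0.001, -0.08, -0.997], [1.0, 0.013, 0.0], [0.013, -0.997, 0.08]]
contact_force: [0.2, -1.2, -0.1]
finger_gap: 0.265
```

Call:
{"api": "drive_tool", "payload": {
  "commands": [
    [[1,0,0,5,0],[1,0,0,12,0],[1,0,0,15,0],[1,0,0,15,0],[1,0,0,15,0],[1,0,0,15,0],[1,0,0,10,0],[1,0,0,0,0]]
  ]
}}

```text
t: 47.95
tcp_pos: [0.4361, -0.2314, 0.1346]
eef_rot: [[0.001, -0.083, -0.997], [1.0, 0.016, 0.0], [0.015, -0.996, 0.083]]
contact_force: [-0.0, 0.3, -2.9]
finger_gap: 0.099
```

```bash
python3 - <<'E'
from m import *
c=optics.capture("wrist");cv2.imwrite("pics/w17.png",c["img"][:,:,::-1])
c=optics.capture("side");crop(c,220,190,380,330,"s17.png",4)
E
```

```text
(no output)
```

View pics/w17.png

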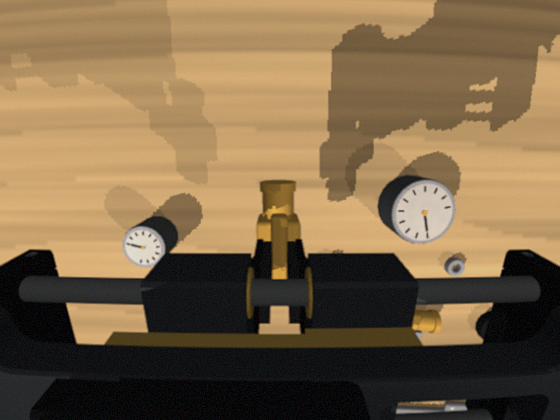

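View pics/s17.png

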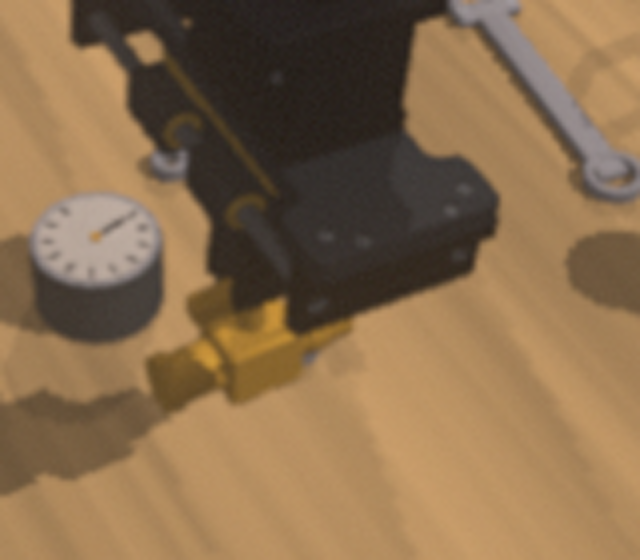

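```bash
python3 - <<'E'
from m import *
s=sensors.sense();np.set_printoptions(precision=1,suppress=True);print(s["contact_force"],s["finger_gap"])
c=optics.capture("wrist");crop(c,230,170,330,300,"w18.png",4.5)
cs=optics.capture("side")
for sl in [0,4,8,12]:
    zb=.1346-.042-sl/1000
    P=[[.410-.002,-.2305,zb+.056],[.395-.002,-.2305,zb+.03],[.395-.002,-.2305,zb+.00],[.395-.002,-.2455,zb+.015]]
    print(sl,(proj(c,P,s)-[230,170])*4.5, (proj(cs,P)-[220,190])*4)
E
```

```text
[ 0.7  0.6 -2.9] 0.09688610641137066
0 [[223.7 211.9]
 [219.8  55.6]
 [216.6  31. ]
 [114.   42.7]] [[178.4 280.1]
 [145.5 339.6]
 [147.7 389.5]
 [164.4 390.7]]
4 [[223.1 203.9]
 [219.4  51.8]
 [216.3  28.2]
 [115.6  39.5]] [[178.6 287.2]
 [145.8 346.4]
 [148.  396. ]
 [164.7 397.3]]
8 [[222.5 196.2]
 [218.9  48.3]
 [215.9  25.5]
 [117.2  36.4]] [[178.8 294.3]
 [146.1 353.2]
 [148.3 402.4]
 [164.9 403.9]]
12 [[221.9 188.9]
 [218.4  44.8]
 [215.6  22.9]
 [118.7  33.5]] [[179.  301.3]
 [146.4 359.9]
 [148.6 408.8]
 [165.2 410.4]]
```

View pics/w18.png

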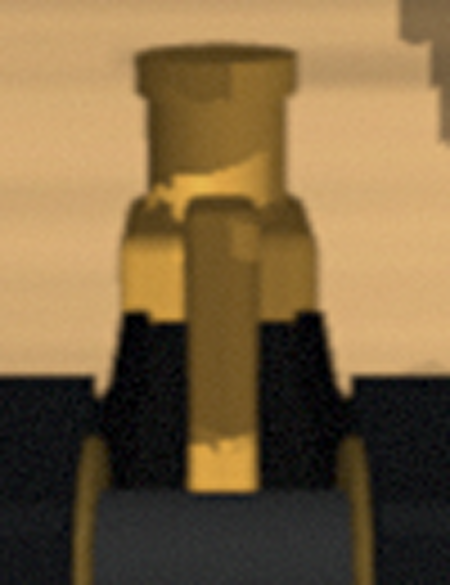

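Cock is held level, about 5 mm lower in the jaws than planned (bar still within the pads; it closed during the lift). Carry slowly to the oblong bay.

Call:
{"api": "drive_tool", "payload": {
  "commands": [
    [[1,1,7,0,-0.005],[1,2,13,0,-0.005],[1,2,13,0,-0.005],[1,2,13,0,-0.005],[1,2,13,0,-0.005],[1,2,13,0,-0.005],[1,2,13,0,-0.005],[1,2,13,0,-0.005],[1,2,13,0,-0.005],[1,2,13,0,-0.005],[1,2,13,0,-0.005],[1,2,13,0,-0.005],[1,2,13,0,-0.005],[1,2,13,0,-0.005],[1,2,13,0,-0.005],[1,2,13,0,-0.005],[1,2,13,0,-0.005],[1,2,13,0,-0.005],[1,2,13,0,-0.005],[1,2,13,0,-0.005]]
  ]
}}

```text
t: 50.15
tcp_pos: [0.4669, 0.057, 0.1248]
eef_rot: [[0.1, -0.097, -0.99], [0.995, 0.037, 0.097], [0.027, -0.995, 0.1]]
contact_force: [-0.7, -0.3, -3.5]
finger_gap: 0.099
```

Call:
{"api": "drive_tool", "payload": {
  "commands": [
    [[1,3,10,1,-0.003],[1,3,10,1,-0.003],[1,3,10,1,-0.003],[1,3,10,1,-0.003],[1,3,10,1,-0.003],[1,3,10,1,-0.003],[1,3,10,0,-0.003],[1,3,10,0,-0.003],[1,3,10,0,-0.003],[1,3,10,0,-0.003],[1,3,10,0,-0.003],[1,3,10,0,-0.003],[1,3,10,0,-0.003],[1,3,10,0,-0.003],[1,3,10,0,-0.003],[1,2,10,0,-0.003],[1,1,8,0,0],[1,0,4,0,0],[1,0,0,0,0]]
  ]
}}

```text
t: 52.05
tcp_pos: [0.5175, 0.2473, 0.1302]
eef_rot: [[0.149, -0.097, -0.984], [0.988, 0.041, 0.146], [0.027, -0.994, 0.102]]
contact_force: [-0.6, -0.2, -2.8]
finger_gap: 0.096
```

```bash
python3 - <<'E'
from m import *
s=sensors.sense();print(s["tcp_pos"])
c=optics.capture("wrist");cv2.imwrite("pics/w19.png",c["img"][:,:,::-1])
c=optics.capture("side");crop(c,120,80,300,200,"s19.png",4.4)
E
```

```text
[0.51745451 0.24725198 0.13019648]
```

View pics/w19.png

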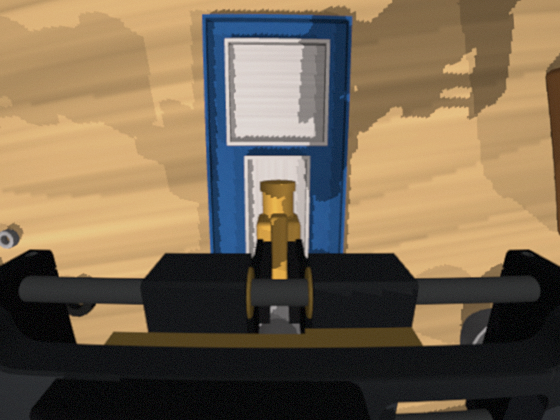

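View pics/s19.png

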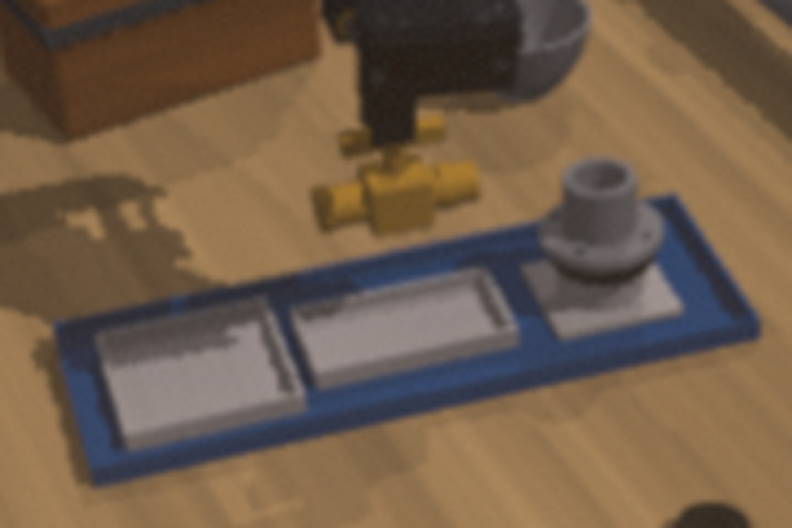

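Cock is aligned above its bay (wrist view: cock x≈278, bay centre ≈278; side view agrees). Lower.

Call:
{"api": "drive_tool", "payload": {
  "commands": [
    [[1,-1,0,-8,0],[1,0,0,-12,0],[1,0,0,-12,0],[1,0,0,-12,0],[1,0,0,-10,0],[1,0,0,-8,0],[1,0,0,-4,0],[1,0,0,0,0]]
  ]
}}

```text
t: 52.95
tcp_pos: [0.5156, 0.2454, 0.0596]
eef_rot: [[0.152, -0.1, -0.983], [0.988, 0.042, 0.148], [0.026, -0.994, 0.105]]
contact_force: [-1.8, -0.3, -0.6]
finger_gap: 0.099
```

```bash
python3 - <<'E'
from m import *
s=sensors.sense();print(s["tcp_pos"])
c=optics.capture("wrist");crop(c,180,120,380,300,"w20.png",3.3)
c=optics.capture("side");crop(c,170,100,270,180,"s20.png",6)
E
```

```text
[0.51555653 0.24542372 0.05959347]
```

View pics/w20.png

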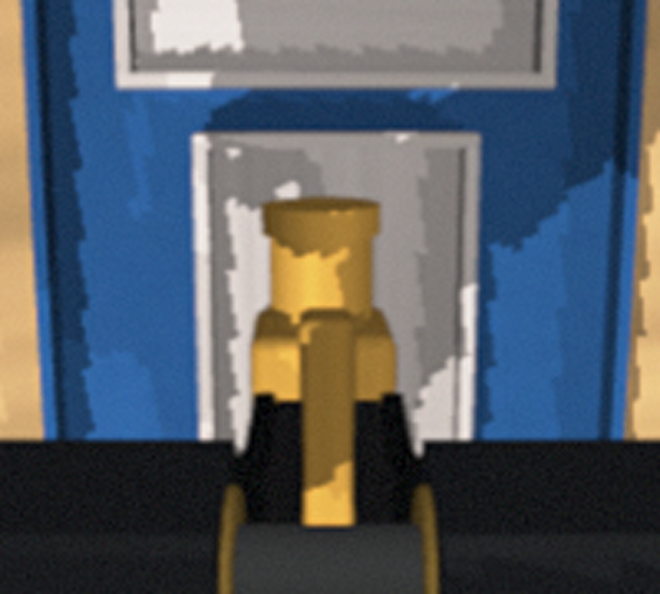

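View pics/s20.png

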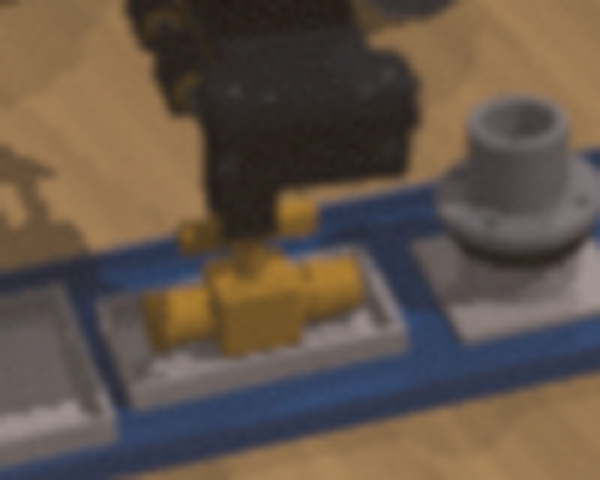

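Call:
{"api": "drive_tool", "payload": {
  "commands": [
    [[1,0,2,0,0],[1,0,0,-2,0]]
  ]
}}

```text
t: 53.25
tcp_pos: [0.5162, 0.248, 0.0593]
eef_rot: [[0.152, -0.098, -0.984], [0.988, 0.042, 0.148], [0.027, -0.994, 0.104]]
contact_force: [-6.3, -0.1, 18.4]
finger_gap: 0.095
```

Call:
{"api": "drive_tool", "payload": {
  "commands": [
    [[1,0,0,-2,0]]
  ]
}}

```text
t: 53.35
tcp_pos: [0.5168, 0.2486, 0.0594]
eef_rot: [[0.151, -0.098, -0.984], [0.988, 0.043, 0.148], [0.028, -0.994, 0.103]]
contact_force: [-6.7, -3.4, 17.7]
finger_gap: 0.098
```

Resting on the bay floor (18 N). Release and rise.

Call:
{"api": "drive_tool", "payload": {
  "commands": [
    [[0.8,0,0,0,0],[0.7,0,0,0,0],[0.6,0,0,0,0],[0.6,0,0,0,0],[0.6,0,0,10,0],[0.6,0,0,15,0],[0.6,0,0,15,0],[0.6,0,0,15,0],[0.6,0,0,15,0],[0.6,0,0,15,0],[0.6,0,0,0,0]]
  ]
}}

```text
t: 54.45
tcp_pos: [0.5192, 0.2499, 0.1551]
eef_rot: [[0.151, -0.09, -0.984], [0.988, 0.046, 0.148], [0.032, -0.995, 0.096]]
contact_force: [0.4, -0.5, -0.7]
finger_gap: 0.395
```

```bash
python3 - <<'E'
from m import *
s=sensors.sense();print(s["tcp_pos"],s["joint_pos"])
c=optics.capture("wrist");cv2.imwrite("pics/w21.png",c["img"][:,:,::-1])
c=optics.capture("side");crop(c,170,100,310,190,"s21.png",5.5)
P=[[.404,.263,.006],[.404,.263,.046]];print(proj(c,P))
E
```

```text
[0.51922101 0.24994792 0.15510829] [ 0.27054424  0.21354784  1.66795981  0.0705572   1.33545526 -1.16892864]
[[164.21315175 165.17465224]
 [161.81382731 151.10459217]]
```

View pics/w21.png

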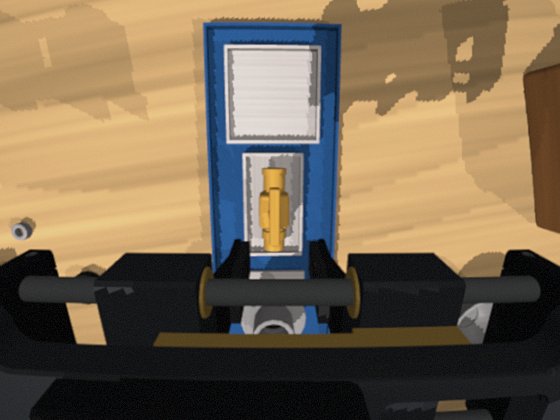

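View pics/s21.png

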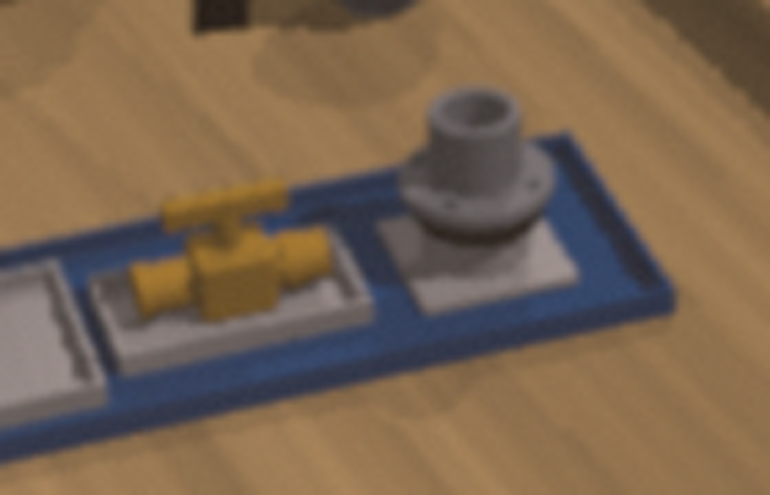

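Cock lies lengthwise in its bay and the stack is untouched. Now the large gauge, slowly.

Call:
{"api": "drive_tool", "payload": {
  "commands": [
    [[0,-2,-7,0,0],[0,-3,-12,0,0],[0,-3,-12,0,0],[0,-3,-12,0,0],[0,-3,-12,0,0],[0,-3,-12,0,0],[0,-3,-12,0,0],[0,-3,-12,0,0],[0,-3,-12,0,0],[0,-3,-12,0,0],[0,-3,-12,0,0],[0,-3,-12,0,0],[0,-3,-12,0,0],[0,-3,-12,0,0],[0,-3,-12,0,0],[0,-3,-12,0,0],[0,-3,-12,0,0],[0,-3,-12,0,0],[0,-3,-12,0,0],[0,-3,-12,0,0]]
  ]
}}

```text
t: 56.55
tcp_pos: [0.4506, -0.0071, 0.1485]
eef_rot: [[0.152, -0.1, -0.983], [0.988, 0.043, 0.148], [0.027, -0.994, 0.105]]
contact_force: [0.4, -0.2, 0.1]
finger_gap: 0.998
```

Call:
{"api": "drive_tool", "payload": {
  "commands": [
    [[0,-2,-11,0,0],[0,-2,-11,0,0],[0,-2,-11,0,0],[0,-2,-11,0,0],[0,-2,-11,0,0],[0,-2,-11,0,0],[0,-2,-11,0,0],[0,-1,-8,0,0],[0,0,0,0,0]]
  ]
}}

```text
t: 57.45
tcp_pos: [0.434, -0.1014, 0.1486]
eef_rot: [[0.153, -0.1, -0.983], [0.988, 0.043, 0.15], [0.027, -0.994, 0.105]]
contact_force: [0.9, 0.2, 0.3]
finger_gap: 1.004
```

```bash
python3 - <<'E'
from m import *
s=sensors.sense();print(s["tcp_pos"],s["joint_pos"])
c=optics.capture("wrist");cv2.imwrite("pics/w22.png",c["img"][:,:,::-1])
P=[[.431,-.0985,.04]];print(proj(c,P,s))
hsv=cv2.cvtColor(c["img"],cv2.COLOR_RGB2HSV);m=(hsv[...,1]<60)&(hsv[...,2]>110)
h,st=blob(m,150,100,420,250);f=cv2.fitEllipse(h.astype(np.float32));print(st,f); print(ray(c,[f[0]],.04,s))
E
```

```text
[ 0.43395795 -0.10142533  0.14858907] [-4.06720882e-01 -5.51911418e-02  1.96756640e+00 -2.32927364e-04
  1.33775593e+00 -1.82472482e+00]
[[278.22147043 212.32243994]]
[ 249  183   64   61 2943] ((280.3173828125, 213.1072998046875), (61.15092468261719, 63.31160354614258), 80.80500793457031)
[[ 0.43206883 -0.09665124  0.04      ]]
```

View pics/w22.png

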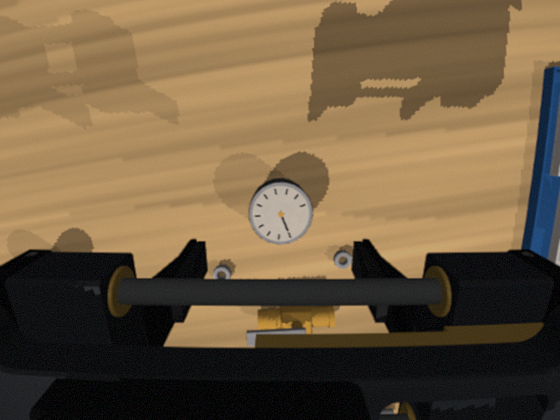

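Dial centre fits at (280,213), giving (0.432,-0.097), in agreement with the first measurement. Descend.

Call:
{"api": "drive_tool", "payload": {
  "commands": [
    [[0,-1,1,-8,0],[0,-1,1,-15,0],[0,0,0,-15,0],[0,0,0,-15,0],[0,0,0,-15,0],[0,0,0,-8,0],[0,0,0,0,0]]
  ]
}}

```text
t: 58.2
tcp_pos: [0.4311, -0.0953, 0.0673]
eef_rot: [[0.15, -0.1, -0.984], [0.988, 0.044, 0.146], [0.029, -0.994, 0.106]]
contact_force: [-0.3, -0.2, 0.6]
finger_gap: 1.003
```

Call:
{"api": "drive_tool", "payload": {
  "commands": [
    [[0,-1,-1,-12,0],[0,0,0,-14,0],[0,0,0,-12,0],[0,0,0,-8,0],[0,0,0,-4,0],[0,0,0,0,0]]
  ]
}}

```text
t: 58.8
tcp_pos: [0.4313, -0.0964, 0.0151]
eef_rot: [[0.149, -0.098, -0.984], [0.988, 0.043, 0.145], [0.028, -0.994, 0.103]]
contact_force: [0.6, 0.3, -0.0]
finger_gap: 0.999
```

Call:
{"api": "drive_tool", "payload": {
  "commands": [
    [[1,0,0,-1,0],[1,0,0,0,0],[1,0,0,0,0],[1,0,0,0,0],[1,0,0,0,0],[1,0,0,0,0],[1,0,0,0,0],[1,0,0,0,0]]
  ],
  "newtons": 45
}}

```text
t: 59.6
tcp_pos: [0.4325, -0.0969, 0.0153]
eef_rot: [[0.149, -0.095, -0.984], [0.988, 0.042, 0.145], [0.028, -0.995, 0.1]]
contact_force: [0.5, 0.6, -0.7]
finger_gap: 0.703
```

Call:
{"api": "drive_tool", "payload": {
  "commands": [
    [[1,0,0,0,0],[1,0,0,4,0],[1,0,0,8,0],[1,0,0,12,0],[1,0,0,14,0],[1,0,0,14,0],[1,0,0,14,0],[1,0,0,10,0],[1,0,0,0,0]]
  ]
}}

```text
t: 60.5
tcp_pos: [0.4321, -0.0968, 0.0987]
eef_rot: [[0.149, -0.094, -0.984], [0.989, 0.042, 0.145], [0.027, -0.995, 0.099]]
contact_force: [0.6, -0.2, -1.7]
finger_gap: 0.701
```

```bash
python3 - <<'E'
from m import *
s=sensors.sense();print(s["tcp_pos"],s["finger_gap"])
c=optics.capture("wrist");crop(c,150,150,410,310,"w23.png",3)
c=optics.capture("side");crop(c,190,170,310,290,"s23.png",5)
E
```

```text
[ 0.43212889 -0.09675396  0.09874474] 0.7011317264191657
```

View pics/w23.png

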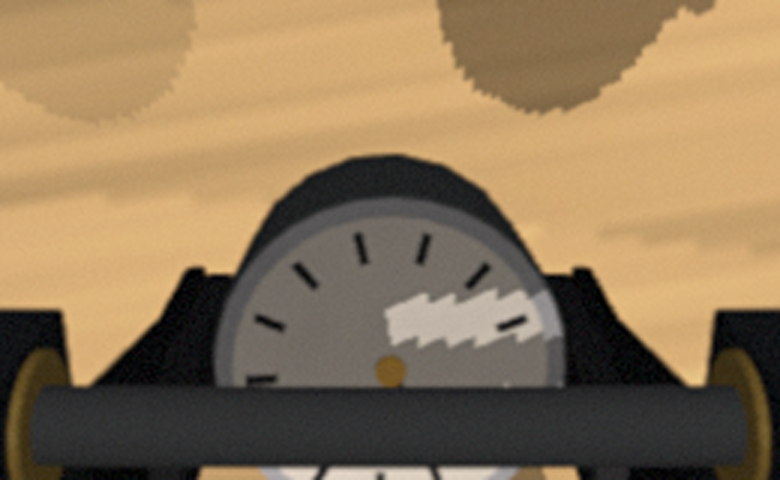

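View pics/s23.png

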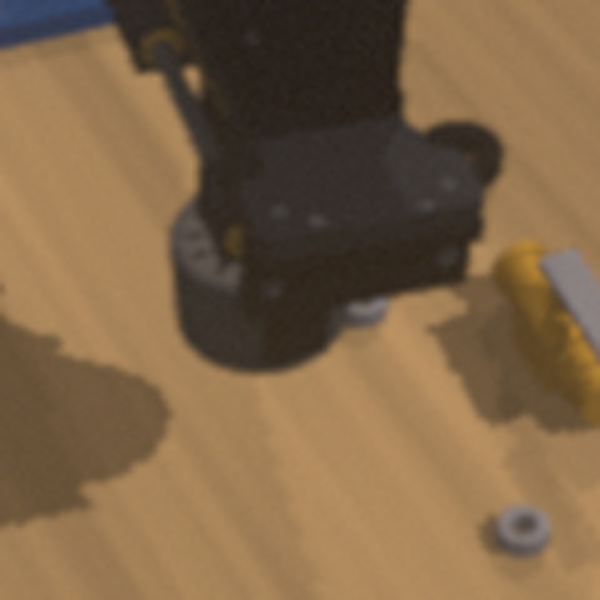

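Gauge is held level, dial up. Carry slowly to the square bay.

Call:
{"api": "drive_tool", "payload": {
  "commands": [
    [[1,0,6,0,0],[1,-1,12,1,0],[1,-1,12,1,0],[1,-1,12,0,0],[1,-1,12,0,0],[1,-1,12,0,0],[1,-1,12,0,0],[1,-1,12,0,0],[1,-1,12,0,0],[1,-1,12,0,0],[1,-1,12,0,0],[1,-1,12,0,0],[1,-1,12,0,0],[1,-1,12,0,0],[1,-1,12,0,0],[1,-1,12,0,0],[1,-1,12,0,0],[1,-1,12,0,0],[1,-1,12,0,0],[1,-1,12,0,0]]
  ]
}}

```text
t: 62.6
tcp_pos: [0.4075, 0.1595, 0.0965]
eef_rot: [[0.149, -0.101, -0.984], [0.988, 0.045, 0.145], [0.03, -0.994, 0.107]]
contact_force: [-0.1, 0.1, -2.4]
finger_gap: 0.709
```

Call:
{"api": "drive_tool", "payload": {
  "commands": [
    [[1,0,12,0,0],[1,0,12,0,0],[1,0,12,0,0],[1,0,12,0,0],[1,0,12,0,0],[1,0,12,0,0],[1,0,11,0,0],[1,0,8,0,0],[1,0,4,0,0],[1,0,0,0,0]]
  ]
}}

```text
t: 63.6
tcp_pos: [0.4072, 0.2647, 0.0962]
eef_rot: [[0.147, -0.102, -0.984], [0.989, 0.045, 0.143], [0.029, -0.994, 0.107]]
contact_force: [0.0, 0.2, -2.6]
finger_gap: 0.705
```

```bash
python3 - <<'E'
from m import *
s=sensors.sense();print(s["tcp_pos"],s["finger_gap"])
c=optics.capture("wrist");cv2.imwrite("pics/w24.png",c["img"][:,:,::-1])
c=optics.capture("side");crop(c,110,90,250,200,"s24.png",5)
a=np.radians(-8.9);u=np.array([np.cos(a),np.sin(a)]);v=np.array([-u[1],u[0]]);G=s["tcp_pos"][:2]-[.001,.0006]
P=[[*(np.array([.404,.263])+i*.047*u+j*.047*v),.014] for i,j in [(1,1),(1,-1),(-1,-1),(-1,1)]];print((proj(c,P)-[110,90])*5)
E
```

```text
[0.4071552  0.26474035 0.0962327 ] 0.705108221093202
[[346.76098968 285.93646436]
 [390.26401841 398.14823596]
 [185.29827938 443.86534382]
 [152.54396316 327.58042375]]
```

View pics/w24.png

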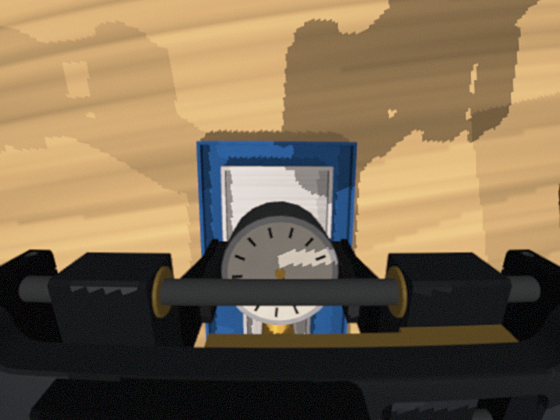

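View pics/s24.png

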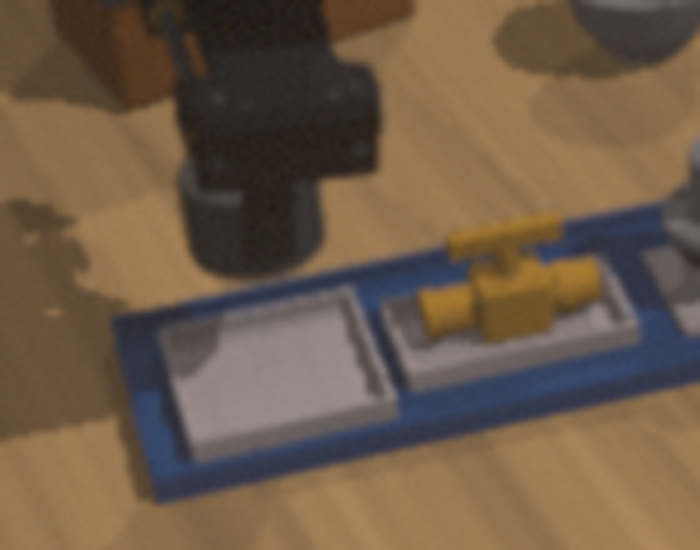

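Gauge is over the square bay, roughly centred in both views. Lower.

Call:
{"api": "drive_tool", "payload": {
  "commands": [
    [[1,-1,-1,-8,0],[1,0,0,-12,0],[1,0,0,-12,0],[1,0,0,-12,0],[1,0,0,-10,0],[1,0,0,-6,0],[1,0,0,-3,0],[1,0,0,0,0]]
  ]
}}

```text
t: 64.5
tcp_pos: [0.4046, 0.2608, 0.0257]
eef_rot: [[0.15, -0.105, -0.983], [0.988, 0.043, 0.146], [0.027, -0.994, 0.11]]
contact_force: [-0.1, -0.9, -2.7]
finger_gap: 0.702
```

```bash
python3 - <<'E'
from m import *
s=sensors.sense();print(s["tcp_pos"],s["finger_gap"])
c=optics.capture("wrist");crop(c,180,140,380,310,"w25.png",3.5)
c=optics.capture("side");crop(c,110,90,250,200,"s25.png",5)
E
```

```text
[0.40458955 0.26078134 0.02571182] 0.7020159042785717
```

View pics/w25.png

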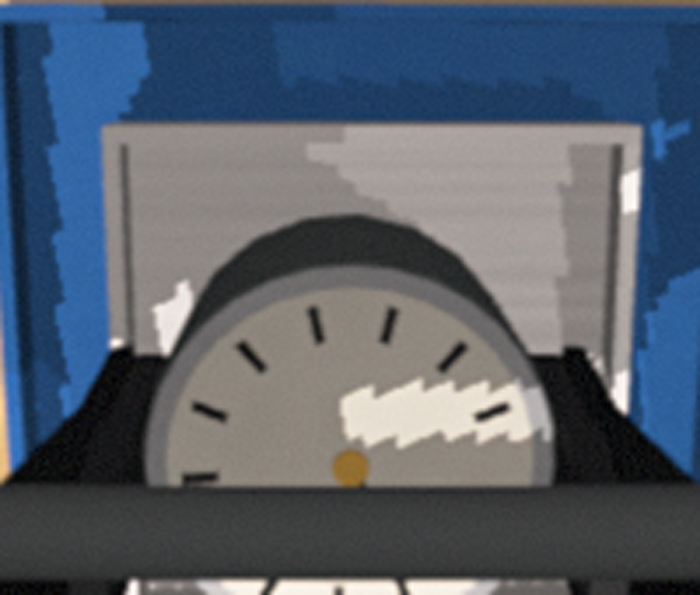

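View pics/s25.png

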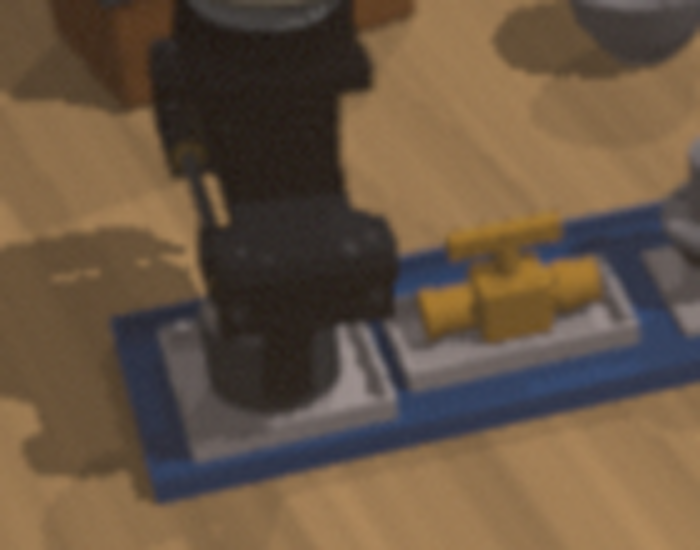

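Call:
{"api": "drive_tool", "payload": {
  "commands": [
    [[1,0,2,0,0],[1,0,0,-2,0],[1,0,0,-1,0]]
  ]
}}

```text
t: 64.9
tcp_pos: [0.4066, 0.2638, 0.0249]
eef_rot: [[0.15, -0.101, -0.984], [0.988, 0.045, 0.146], [0.029, -0.994, 0.106]]
contact_force: [-0.3, -0.4, -3.0]
finger_gap: 0.704
```

Call:
{"api": "drive_tool", "payload": {
  "commands": [
    [[1,0,0,-2,0],[1,0,0,-2,0]]
  ]
}}

```text
t: 65.1
tcp_pos: [0.407, 0.2641, 0.0212]
eef_rot: [[0.15, -0.1, -0.984], [0.988, 0.045, 0.146], [0.03, -0.994, 0.105]]
contact_force: [-5.1, 0.2, 17.7]
finger_gap: 0.706
```

Seated at the expected height (TCP 21 mm, 18 N). Release gently.

Call:
{"api": "drive_tool", "payload": {
  "commands": [
    [[0.2,0,0,0,0],[0.15,0,0,0,0],[0.1,0,0,0,0],[0.1,0,0,0,0],[0.1,0,0,8,0],[0.1,0,0,12,0],[0.1,0,0,15,0],[0.1,0,0,15,0],[0.1,0,0,15,0],[0.1,0,0,15,0],[0,0,0,15,0],[0,0,0,15,0],[0,0,0,15,0],[0,0,0,0,0]]
  ]
}}

```text
t: 66.5
tcp_pos: [0.4092, 0.265, 0.1614]
eef_rot: [[0.149, -0.091, -0.985], [0.988, 0.049, 0.146], [0.035, -0.995, 0.097]]
contact_force: [0.4, 0.8, -0.6]
finger_gap: 0.993
```

```bash
python3 - <<'E'
from m import *
s=sensors.sense();print(s["tcp_pos"],s["finger_gap"])
c=optics.capture("wrist");cv2.imwrite("pics/w26.png",c["img"][:,:,::-1])
c=optics.capture("side");crop(c,110,90,390,370,"s26.png",2.1);crop(c,110,100,310,200,"s26b.png",4)
c=optics.capture("top");crop(c,100,130,420,290,"t26.png",2.4)
E
```

```text
[0.40920559 0.26499901 0.16142305] 0.9925309269139809
```

View pics/w26.png

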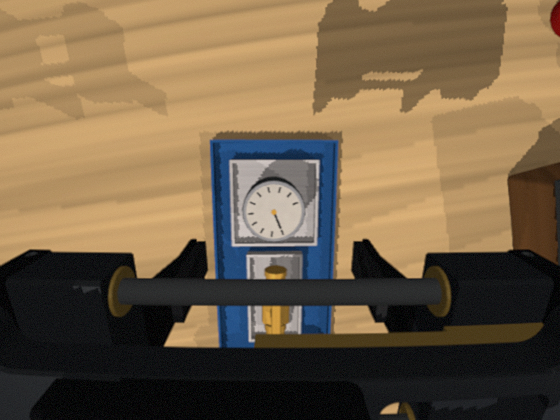

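View pics/s26b.png

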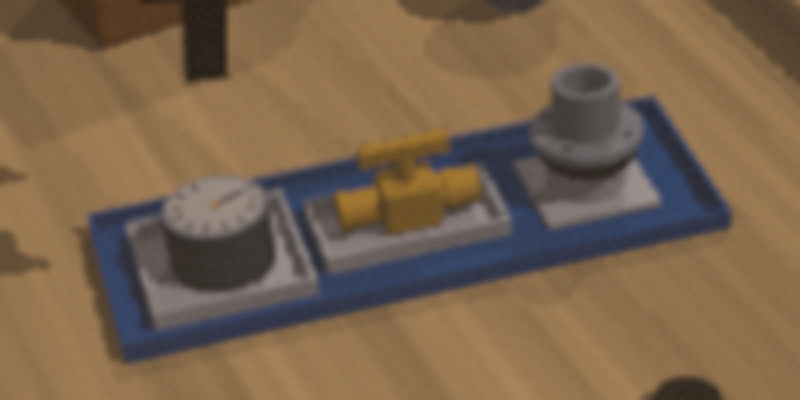

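View pics/t26.png

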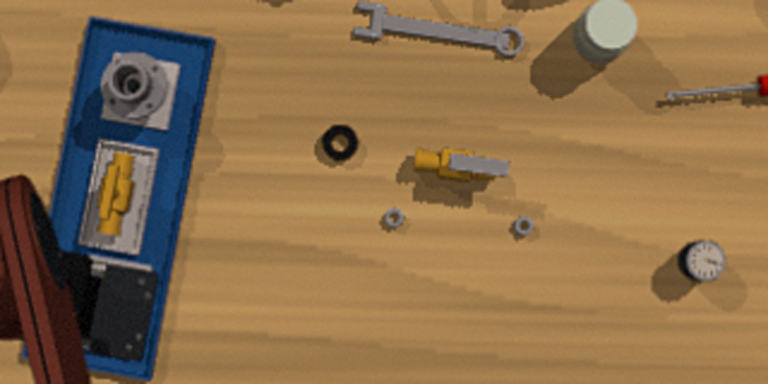

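Everything is in place: gauge flat in its bay, cock in its bay, collar on the ring. The small ring, small gauge, lever cock and nuts look unmoved in the top view. The hand is clear at 161 mm. Handing in.

```bash
python3 -c "
from workcell import job
print(job.finish_job())"
```

```text
the job is handed in; nothing more can be done
None
```

The kit is made up and handed in at about 67 s of the 115 s. I placed the large ring first, then the flanged collar flange down on top of it, then the T-handle cock, then the large gauge.

**Last checks (wrist, side and top views before handing in):**
- **Collar and ring:** the collar stands flat on the ring, and a view down its bore after placing showed the post near the middle.
- **Cock:** it lies lengthwise inside the oblong bay.
- **Gauge:** it stands dial up, about centred in the square bay. It was released only after touching the floor, at the expected height and 18 N. The arm hid it in the top view, so this rests on the side and wrist views.
- **Look-alikes:** the small ring, small gauge and lever cock look unmoved.
- **Hand:** open and clear, 161 mm above the bench. The largest force I read was about 18 N, but I only saw readings at the end of each move.

**What did not go to plan:**
- **Tool tilt:** fast sideways moves tilted the tool, up to about 9° while empty. I took most of that out, then moved slowly. The cock and gauge were carried and placed with the tool about 6° off vertical, mostly about the jaw axis; both stayed level.
- **Cock grip:** I lifted before the jaws had fully closed, so the cock hung about 11 mm lower than planned. It still held and was set down under contact.
- **Calibration:** the wrist and fixed cameras disagreed by 1–3 mm throughout, which was well inside every clearance.

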